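Load and tighten the gel-casting vise

TASK

Get the casting vise ready: first take the white spacer block out of it and set it down in the steel tray. Then lift each gel cassette that is there up and off its peg on the drying stand and stand them all upright, face to face, between the vise's jaws; then turn the T-handle clockwise until rising resistance shows that the pack is firmly clamped, with the orange spring pad pushed in about half way and never to its stop, and let go. Do not drop or lay down a cassette or disturb the other things on the bench.

Things in the scene. Friction and masses are not known exactly. Their poses are not given: they have to be found in the camera images.
- caster: casting vise, fixed. Grey base 250 mm (its x) x 110 mm (y), bed top 20 mm above the bench; origin: centre of its underside, z up, +x from the T-handle to the fixed jaw. Two side rails leave a channel 72 mm wide (y -36 to +36), rail tops 32 mm above the bench, reaching x = +114. Blue gear box (60 long, 70 wide, top 60 mm above the bench) under the T-handle at x = -95
- caster_jaw (a point): on the vise bed (20 mm above bench), middle of the foot of the fixed aluminium jaw's inner face (caster x = +95 mm, y = 0); that jaw is 60 mm wide, top 85 mm above the bench. The pack stands from here towards caster -x. The blue moving jaw (56 mm wide, top 81 mm above the bench) carries the orange pad and closes toward this face
- screw (a joint): T-handle angle, rad: 0 = jaw open (pad face 70 mm from the fixed jaw); starts at 0 to 1.3, grows CLOCKWISE from above, to 8.5; 6 mm of closing per rad. Turning takes 0.30 N m free, plus 0.03 per mm of pad travel. Stopped, friction may hold a moment either way, but the moment on the tool still shifts counter-clockwise by that rise against the same stop made free. It stays where it is left
- screw_grip (a point): middle of the T-handle's bar, on its vertical turning axis, at caster x = -95, y = 0, 92 mm above the bench. Bar 80 mm long, 10 wide, 14 high, end balls of 17 mm, red and black; at angle 0 it lies along caster x (red end to +x), at angle a its yaw is the caster's yaw minus a. Grip it across its 10 mm width from above
- pad (a joint): how far the orange spring pad is pushed back into the moving jaw, m: 0 free, 0.010 at its stop; spring 5000 N/m (25 N half way)
- pad_face (a point): top centre of the pad's front face (which presses the pack), 78 mm above the bench; pad 56 mm wide, 10 thick
- blank: white spacer block with a red stripe, 60 mm wide (its y) x 24 thick (x) x 56 high, 100 g; origin: centre of its underside. Starts standing on the vise bed, between the jaws. Grip it across its 60 mm width, about 40 mm above its underside
- stand: white drying stand, fixed; foot 130 x 330 x 12 mm; origin: centre of underside. Pegs (8 mm thick, tops 165 mm above bench) point to its -x at y = -115, 0, 115, from the back bar (face at x = +15, top 170 mm above bench) to x = -36, where the end turns up to 173 mm above bench. Cassettes hang at x = about -12. To free one, raise it 11 to 20 mm, then draw it 45 mm or more to stand -x
- cassette1: gel cassette: blue frame with glass pane, 60 mm wide (its y) x 16 thick (x) x 100 high, 110 g; origin: centre of underside, z up. Hanging window 36 wide x 28 high, 66 to 94 mm up; bar over it 6 thick. Starts hung on a peg (peg along its x), underside 71 mm above bench. Grip across the 60 mm width, about 80 mm up. May be absent.
- cassette2: gel cassette: green frame with glass pane, 60 mm wide (its y) x 16 thick (x) x 100 high, 110 g; origin: centre of underside, z up. Hanging window 36 wide x 28 high, 66 to 94 mm up; bar over it 6 thick. Starts hung on a peg (peg along its x), underside 71 mm above bench. Grip across the 60 mm width, about 80 mm up. May be absent.
- cassette3: gel cassette: yellow frame with glass pane, 60 mm wide (its y) x 16 thick (x) x 100 high, 110 g; origin: centre of underside, z up. Hanging window 36 wide x 28 high, 66 to 94 mm up; bar over it 6 thick. Starts hung on a peg (peg along its x), underside 71 mm above bench. Grip across the 60 mm width, about 80 mm up. May be absent.
- tray: loose open steel tray, 130 mm (its x) x 170 mm (y), 30 mm high, walls and floor 4 to 5 mm thick, 700 g; origin: centre of its underside
- beaker: bystander: glass beaker, 68 mm across, 90 mm high; origin: centre of underside
- reagent: bystander: amber bottle, 60 mm across, 130 mm high; origin: centre of underside
- petri: bystander: glass dish, 88 mm across, 16 mm high; origin: centre of underside
- slidebox: bystander: blue slide box 90 x 170 x 30 mm; origin: centre of underside
- jar: bystander: white jar, 54 mm across, 50 mm high; origin: centre of underside
There are look-alikes about, which are no part of the job. Several things have the shape of the cassette3; the one meant has the colours described above.

How it is judged:
On the way, in this order (a step that is already met when the one before it is completed fails the run):
1. the spacer block has been set down in the tray (x of blank in the frame of tray between -0.065 and 0.065 m and y of blank in the frame of tray between -0.085 and 0.085 m and z of blank in the frame of tray between -0.005 and 0.045 m and linear speed of blank below 0.05 m/s and contact force between the fingers and blank below 0.1 N), for 0.2 s.
2. every cassette present stands between the jaws, the pad not yet pressed (angle between each of cassette1, cassette2, cassette3's own z axis and vertical below 0.3 rad and x of cassette1 in the frame of caster between 0.02 and 0.095 m and y of cassette1 in the frame of caster between -0.012 and 0.012 m and z of cassette1 in the frame of caster between 0.013 and 0.027 m and x of cassette2 in the frame of caster between 0.02 and 0.095 m and y of cassette2 in the frame of caster between -0.012 and 0.012 m and z of cassette2 in the frame of caster between 0.013 and 0.027 m and x of cassette3 in the frame of caster between 0.02 and 0.095 m and y of cassette3 in the frame of caster between -0.012 and 0.012 m and z of cassette3 in the frame of caster between 0.013 and 0.027 m and value of joint pad below 0.0015 m), for 0.2 s.
At the end, for the whole second after the job is handed in: The block lies or stands in the tray; every cassette present stands on the vise bed between the jaws, within 12 mm of the channel's middle, tilted under 0.1 rad and square to the jaws within 0.12 rad, at rest; the spring pad is pushed in by 2.5 to 8.5 mm (x of blank in the frame of tray between -0.065 and 0.065 m and y of blank in the frame of tray between -0.085 and 0.085 m and z of blank in the frame of tray between -0.005 and 0.045 m and angle between each of cassette1, cassette2, cassette3's own z axis and vertical below 0.1 rad and angle between the x axis of each of cassette1, cassette2, cassette3 and the x axis of caster, either way round below 0.12 rad and linear speed of each of cassette1, cassette2, cassette3, blank below 0.02 m/s and x of cassette1 in the frame of caster between 0.02 and 0.095 m and y of cassette1 in the frame of caster between -0.012 and 0.012 m and z of cassette1 in the frame of caster between 0.013 and 0.027 m and x of cassette2 in the frame of caster between 0.02 and 0.095 m and y of cassette2 in the frame of caster between -0.012 and 0.012 m and z of cassette2 in the frame of caster between 0.013 and 0.027 m and x of cassette3 in the frame of caster between 0.02 and 0.095 m and y of cassette3 in the frame of caster between -0.012 and 0.012 m and z of cassette3 in the frame of caster between 0.013 and 0.027 m and value of joint pad between 0.0025 and 0.0085 m); the robot touches nothing.
It fails at once if the spring pad is driven to its stop (over 9.5 mm) (value of joint pad above 0.0095 m).
It fails at once if a cassette falls over or is laid down (tilt over 1.2 rad) (angle between any of cassette1, cassette2, cassette3's own z axis and vertical above 1.2 rad).
It fails at once if a bystander is moved more than 30 mm (distance of any of beaker, reagent, petri, slidebox, jar from where it was at the start of the episode above 0.03 m).
Of cassette1, cassette2, cassette3 only 2 to 3 are there at a start; the rules pass over those that are not, and their reading is None.
At some moment in a run one of tray may be knocked a few centimetres aside while the robot is not near it.
It also fails if it takes over 210 s, if anything falls off the work surface, if the arm or the gripper's body presses on something with over 40 N, if the wrist force passes 120 N, or if a joint passes its speed limit or range.

ROBOT

A 6-joint arm with a two-finger parallel gripper is mounted at the origin on the work surface. World frame = base frame: x ahead of the robot, y to its left, z up, the work surface at z = 0. Lengths are in m, angles in rad, forces in N, time in s.
With the tool pointing down it reaches from about 0.375 to 0.825 m from the base axis. Payload 5.5 kg.
Tool frame: the origin (TCP) lies at the centre of the arm's flange, where the gripper is bolted on; the fingertips stand r.tcp_to_tips ahead of it and the grasp point (between the pads) lies 155 mm ahead of it (r.tcp_to_tips is the distance from the TCP to the fingertips, in m); x points along the fingers, y is the direction in which the jaws open and shut, and the axes are right-handed (so a half turn about x gives the same grasp; the last joint's range is limited). The gripper opens to 85 mm and grips with 20 to 120 N. Pads are 22 mm wide; open, the fingers measure 114 mm over their backs; the gripper's body (76 mm by 85 mm) begins 54 mm behind the grasp point. The pads swing forward as they close: fully open they stand 13 mm farther back than shut.
Start: joints at [-1.177, 0.314, -0.047, 1.21, 0, 1.571], TCP at [0.23, -0.554, 0.405] pointing down, gripper open.
Joint ranges: [-2.67, 2.67], [-0.69, 1.73], [-1.03, 1.25], [-2.08, 2.16], [-1.42, 1.45], [-3.14, 3.14]. Speed limits (rad/s): [2.39, 2.39, 3.01, 3.14, 3.14, 3.14].

INTERFACE

Orientations are given as a 3x3 rotation matrix whose columns are the frame's x, y, z axes.
In Python, from plant import r gives the robot as it stands.
- The arm moves only by the shell command python3 -m jog 'ROWS' [FORCE]. ROWS is JSON, a list of rows, each a list of 3 entries, a list of its own where there are three numbers: the shift along the tool's x, y, z in m, then the turn about the tool's x in degrees, then the opening in per cent of the stroke, from 0 (shut) to 100 (fully open). In form: [[[x, y, z], spin, gripper], ...]. A call has 1 to 5 rows; each row is the pose to reach, as a shift and turn from the pose measured when the call began, along the tool's axes at that moment; what a row does not reach only later rows make up. A row lasts 1/10 s, in which the tool goes at most 50 mm and 8.59 degrees, less where a joint would pass 70% of its speed; a pose out of reach is approached as far as the arm can. A call with a gripper value outside its range is refused whole. The fingers move at their own pace and stop on an object; FORCE is the grip in N (left out, the last holds). Time passes only in rows, so rows that repeat a pose let the fingers close. It gives the time, the measured TCP pose, the force and the opening at its end, in the units of the state.
- r.sense(): the state, without advancing time (a new reading comes with each control period).
- r.grab_frame(name): name is "side" or "top"; returns a dict with "pixels" (420x560x3 uint8, red, green, blue), "intrinsics" (3x3 intrinsics, pixels), "pose" (4x4, takes a point from camera to world coordinates). Camera axes: x right, y down, z forward; pixel columns grow to the right and rows downward; lengths in m; the calibration is good to about 2 mm. A picture is of the moment at which its call begins. There is no depth.
- r.job_done(): hands the job in, once; it reports no verdict.
Trained networks look in a picture, given as the dict that the camera call returned (one of the last four; its "shot" number tells which), for a name from the list of things; names that differ only in an ending like _2 or _b are one class to them, and where a whole thing is asked for, a point or a joint stands for the part that bears it (a point fixed in the world has none). Each returns a list of dicts, best first, with "confidence" (0 to 1); they miss things now and then, are a little off and sometimes report something else, mostly with a low value. They report only what shows in the picture. A call takes as long as a camera call. They do not tell look-alikes from the thing itself.
- r.boxes_of(picture, query): "uv" ([column, row] in pixels, amid what is visible of it).
- r.trace(picture, query): "mask" (420x560 bool, what is visible of it) and "uv" ([column, row] in pixels, amid what is visible of it).
The state is a dict: "time": time; "joint_pos": joint angles; "qvel": joint speeds; "effort": joint torques, N m; "ee_pos": TCP position; "eef_rot": TCP orientation; "force": force on the tool from outside, world axes, zero at the start; "wrist_torque": the same for the moment, N m; "grip_width": finger opening in m.
Only numpy, scipy, OpenCV 4.12 (cv2) and the standard library are available. Lean on these libraries where they do the work, as an engineer would, in place of code of your own. Each camera call takes 0.05 s, during which the arm holds its last target. There are 200 camera calls.

## Working session

There is one attempt and no reset: what is moved stays moved. The work goes in short steps, Python scripts to look and compute and a shell command to move; the robot and the scene stay as the last step left them, time stands still between calls to the robot, and variables do not carry over. Pictures are saved under pics/ and viewed, on a budget of 14 in all, crops included, one or two more only if the job needs it, and the job is handed in when it is done.

```bash
ls; mkdir -p pics; cat > h.py <<'E'
import numpy as np, cv2
from plant import r
def save(n,name,crop=None,scale=1):
    f=r.grab_frame(n); im=f["pixels"][:,:,::-1]
    if crop: im=im[crop[1]:crop[3],crop[0]:crop[2]]
    if scale!=1: im=cv2.resize(im,None,fx=scale,fy=scale,interpolation=cv2.INTER_CUBIC)
    cv2.imwrite("pics/"+name,im); return f
def ray(f,uv,z):
    K=np.array(f["intrinsics"]);T=np.array(f["pose"])
    d=T[:3,:3]@np.linalg.solve(K,[uv[0],uv[1],1]);o=T[:3,3]
    return o+d*(z-o[2])/d[2]
def proj(f,p):
    K=np.array(f["intrinsics"]);T=np.array(f["pose"])
    q=K@(T[:3,:3].T@(np.array(p)-T[:3,3]));return q[:2]/q[2]
def tri(f,uv,g,uw):
    A=[];b=[]
    for c,u in((f,uv),(g,uw)):
        T=np.array(c["pose"]);d=T[:3,:3]@np.linalg.solve(np.array(c["intrinsics"]),[u[0],u[1],1]);d/=np.linalg.norm(d)
        P=np.eye(3)-np.outer(d,d);A.append(P);b.append(P@T[:3,3])
    return np.linalg.lstsq(np.vstack(A),np.hstack(b),rcond=None)[0]
E
python3 - <<'E'
from h import *
f=save("top","t0.png");g=save("side","s0.png")
for c in(f,g): print(np.round(np.array(c["pose"]),3).tolist(),np.array(c["intrinsics"]).tolist())
for n in "caster caster_jaw screw screw_grip pad pad_face blank stand cassette1 cassette2 cassette3 tray beaker reagent petri slidebox jar".split():
    for nm,c in(("top",f),("side",g)):
        try: print(n,nm,[(np.round(d["uv"]).tolist(),round(d["confidence"],2)) for d in r.boxes_of(c,n)[:4]])
        except Exception as e: print(n,nm,e)
s=r.sense();print(s["ee_pos"],np.round(s["eef_rot"],3).tolist(),s["grip_width"],r.tcp_to_tips,s["time"])
E
```

```text
pics
[[-0.029, -0.996, 0.087, 0.441], [-0.999, 0.027, -0.023, 0.044], [0.021, -0.088, -0.996, 1.204], [0.0, 0.0, 0.0, 1.0]] [[448.2779570341265, 0.0, 285.000432533186], [0.0, 448.2779570341265, 217.18434280923663], [0.0, 0.0, 1.0]]
[[-0.735, -0.491, 0.467, -0.153], [-0.678, 0.524, -0.515, 0.79], [0.008, -0.695, -0.719, 1.135], [0.0, 0.0, 0.0, 1.0]] [[513.4789270404178, 0.0, 274.28213031820917], [0.0, 513.4789270404178, 209.60948257018737], [0.0, 0.0, 1.0]]
caster top [([202.0, 224.0], 0.72)]
caster side [([229.0, 267.0], 0.74), ([287.0, 164.0], 0.54)]
caster_jaw top [([201.0, 225.0], 0.71), ([199.0, 256.0], 0.25)]
caster_jaw side [([224.0, 264.0], 0.86)]
screw top [([200.0, 259.0], 0.65), ([197.0, 213.0], 0.32)]
screw side [([248.0, 263.0], 0.46)]
screw_grip top [([200.0, 254.0], 0.6), ([122.0, 286.0], 0.35)]
screw_grip side [([249.0, 264.0], 0.48)]
pad top [([197.0, 210.0], 0.7)]
pad side [([248.0, 264.0], 0.71), ([213.0, 252.0], 0.44)]
pad_face top [([200.0, 209.0], 0.59), ([202.0, 257.0], 0.54)]
pad_face side [([212.0, 248.0], 0.47)]
blank top [([198.0, 189.0], 0.51)]
blank side [
[... 769 characters left out ...]
.0, 149.0], 0.72)]
tray top [([340.0, 255.0], 0.95)]
tray side [([332.0, 213.0], 0.82), ([203.0, 243.0], 0.31)]
beaker top [([121.0, 288.0], 0.85), ([426.0, 188.0], 0.4)]
beaker side [([214.0, 337.0], 0.7)]
reagent top [([116.0, 189.0], 0.63), ([280.0, 132.0], 0.2)]
reagent side [([143.0, 284.0], 0.83), ([249.0, 265.0], 0.69), ([221.0, 183.0], 0.4)]
petri top [([281.0, 133.0], 0.59)]
petri side [([224.0, 184.0], 0.59)]
slidebox top [([443.0, 279.0], 0.8)]
slidebox side [([394.0, 178.0], 0.78)]
jar top [([184.0, 308.0], 0.91)]
jar side [([273.0, 320.0], 0.56)]
[ 0.23019176 -0.55408437  0.40469556] [[-0.0, 0.384, -0.923], [-0.0, -0.923, -0.384], [-1.0, 0.0, 0.0]] 0.08524250589017339 0.1734 1.8
```

```bash
python3 - <<'E'
import cv2
for n,c in (("t0",(80,110,480,330)),("s0",(110,90,430,370))):
    i=cv2.imread(f"pics/{n}.png");s=2 if n=="t0" else 2
    cv2.imwrite(f"pics/{n}c.png",cv2.resize(i[c[1]:c[3],c[0]:c[2]],None,fx=s,fy=s,interpolation=cv2.INTER_CUBIC))
E
```

```text
(no output)
```

View pics/t0c.png

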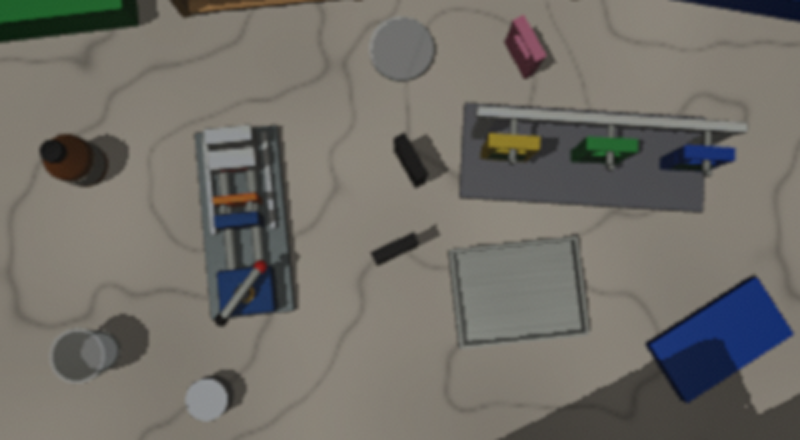

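View pics/s0c.png

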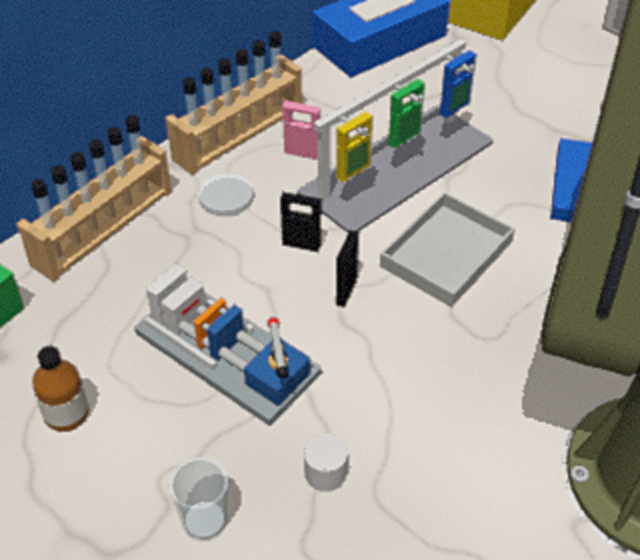

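Three cassettes hang on the stand: yellow (336,182), green (386,183) and blue (431,187) in the top view. The look-alikes are a pink one at (343,133) and two black ones at (285,190) and (280,234). The blank is at (196,190), next to the fixed jaw (194,177). Next I fit box models to the masks.

```bash
cat >> h.py <<'E'
from scipy.optimize import minimize
def box(x0,x1,y0,y1,z0,z1): return np.array([[x,y,z] for x in(x0,x1) for y in(y0,y1) for z in(z0,z1)])
def render(f,boxes,p,zoff=0,S=4):
    c,s=np.cos(p[2]),np.sin(p[2]);m=np.zeros((420*S,560*S),np.uint8)
    for b in boxes:
        w=np.c_[p[0]+c*b[:,0]-s*b[:,1],p[1]+s*b[:,0]+c*b[:,1],b[:,2]+zoff]
        uv=np.array([proj(f,q) for q in w])*S+S/2
        cv2.fillConvexPoly(m,cv2.convexHull(uv.astype(np.int32)),1)
    return cv2.resize(m.astype(np.float32),(560,420),interpolation=cv2.INTER_AREA)
def fit(views,boxes,p0,zoff=0):
    def cost(p):
        t=0
        for f,m in views:
            a=render(f,boxes,p,zoff);t-=np.minimum(a,m).sum()/np.maximum(a,m).sum()
        return t
    best=None
    for k in range(3):
        o=minimize(cost,p0,method="Nelder-Mead",options=dict(initial_simplex=[p0,np.add(p0,[.02,0,0]),np.add(p0,[0,.02,0]),np.add(p0,[0,0,.15])],xatol=1e-4,fatol=1e-4));p0=o.x
    return o.x,-o.fun/len(views)
CAST=[box(-.125,.125,-.055,.055,0,.02),box(-.125,.114,-.055,-.036,0,.032),box(-.125,.114,.036,.055,0,.032),box(-.125,-.065,-.035,.035,0,.06),box(.095,.115,-.03,.03,.02,.085)]
CAS=[box(-.008,.008,-.03,.03,0,.1)]
TRAY=[box(-.065,.065,-.085,.085,0,.03)]
STAND=[box(-.065,.065,-.165,.165,0,.012)]
def near(f,q,uv):
    L=r.trace(f,q)
    return min(L,key=lambda d:np.hypot(*(np.array(d["uv"])-uv)))["mask"].astype(np.float32) if L else None
E
cat > m1.py <<'E'
from h import *
f=r.grab_frame("top");g=r.grab_frame("side")
def go(n,q,ut,us,bx,z,zo,yaw):
    v=[(c,near(c,q,u)) for c,u in((f,ut),(g,us))];v=[a for a in v if a[1] is not None]
    p=ray(f,ut,z)
    for vs in (v,v[:1],v[1:]):
        if not vs: continue
        o,s=fit(vs,bx,[p[0],p[1],yaw],zo);print(n,np.round(o,4),round(s,3),[int(a[1].sum()) for a in vs])
go("caster","caster",(202,224),(229,267),CAST,.03,0,0)
go("tray","tray",(340,255),(332,213),TRAY,.02,0,0)
go("yellow","cassette3",(336,182),(287,161),CAS,.13,.071,0)
go("green","cassette2",(386,183),(311,149),CAS,.13,.071,0)
go("blue","cassette1",(431,187),(337,131),CAS,.13,.071,0)
E
python3 m1.py
python3 - <<'E'
from h import *
f=r.grab_frame("top");g=r.grab_frame("side")
for n,q in(("blank",(198,189)),("screw",(200,254)),("pad",(199,209))):
    m=near(f,n,q);ys,xs=np.nonzero(m);print(n,m.sum(),xs.min(),xs.max(),ys.min(),ys.max())
for nm,c in(("t",f),("s",g)):
    h=cv2.cvtColor(c["pixels"],cv2.COLOR_RGB2HSV);H,S,V=[h[:,:,i].astype(int) for i in range(3)]
    reg=np.zeros_like(H,bool)
    if nm=="t": reg[165:275,175:235]=1
    else: reg[220:310,170:275]=1
    for k,m in(("red",((H<6)|(H>174))&(S>130)),("orange",(H>=8)&(H<20)&(S>150)),):
        m=m&reg;nn,l,st,ce=cv2.connectedComponentsWithStats(m.astype(np.uint8))
        print(nm,k,[(st[i].tolist(),np.round(ce[i],1).tolist()) for i in range(1,nn) if st[i][4]>3])
E
```

```text
caster [0.541  0.2343 0.0815] 0.847 [3723, 3056]
caster [0.5416 0.2343 0.0872] 0.887 [3723]
caster [0.5393 0.2349 0.0837] 0.81 [3056]
tray [ 0.436  -0.1235  0.0819] 0.958 [3305, 2179]
tray [ 0.4374 -0.1232  0.0794] 0.978 [3305]
tray [ 0.4334 -0.124   0.0763] 0.968 [2179]
yellow [ 0.6111 -0.1062 -0.0899] 0.833 [277, 523]
yellow [ 0.6135 -0.1061  0.0073] 0.766 [277]
yellow [ 0.6098 -0.1058 -0.1027] 0.937 [523]
green [ 0.6078 -0.2217 -0.02  ] 0.835 [364, 439]
green [ 0.6091 -0.2214 -0.0357] 0.873 [364]
green [ 0.6041 -0.2211 -0.0513] 0.884 [439]
blue [ 0.594  -0.3341 -0.0338] 0.817 [363, 378]
blue [ 0.5947 -0.3343 -0.0334] 0.867 [363]
blue [ 0.5902 -0.3327 -0.0194] 0.831 [378]
blank 310.0 184 210 184 196
screw 235.0 188 213 240 273
pad 155.0 187 211 207 216
t red [([207, 241, 6, 5, 24], [210.0, 242.8])]
t orange [([187, 207, 23, 6, 90], [197.5, 209.1])]
s red [([201, 240, 8, 7, 12], [204.4, 243.3]), ([244, 249, 5, 4, 10], [245.6, 250.0])]
s orange [([207, 239, 16, 25, 122], [213.1, 249.6])]
```

```bash
python3 - <<'E'
import cv2,numpy as np
i=cv2.imread("pics/t0.png")[165:275,175:235];j=cv2.imread("pics/s0.png")[215:310,170:280]
a=cv2.resize(i,None,fx=5,fy=5,interpolation=cv2.INTER_CUBIC);b=cv2.resize(j,None,fx=4.5,fy=4.5,interpolation=cv2.INTER_CUBIC)
H=max(a.shape[0],b.shape[0]);o=np.zeros((H,a.shape[1]+b.shape[1],3),np.uint8);o[:a.shape[0],:a.shape[1]]=a;o[:b.shape[0],a.shape[1]:]=b
cv2.imwrite("pics/vise.png",o);print(o.shape)
E
```

```text
(550, 795, 3)
```

View pics/vise.png

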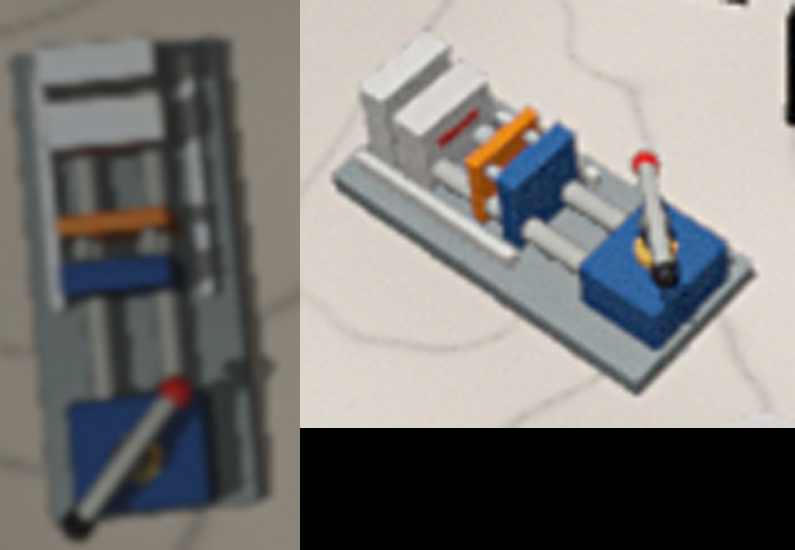

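The crop shows the blank's top at px (196,188.6), the fixed jaw's top at (194.4,177.4), the handle's red ball at (210.2,243) and its black ball at (190.4,269.6). I convert these to positions and test the spin direction.

```bash
cat >> h.py <<'E'
def need(p,ydeg=None,gz=None):
    """rows' shift/spin to bring grasp point to p=(x,y,z), tool y at ydeg"""
    s=r.sense();R=np.array(s["eef_rot"]);t=np.array(s["ee_pos"]);d=np.array(p)+[0,0,.155]-t
    cur=np.degrees(np.arctan2(R[1,1],R[0,1]));o=R.T@d
    sp=None if ydeg is None else -((ydeg-cur+180)%360-180)
    print("grasp",np.round(t-[0,0,.155],4),"ydeg %.1f"%cur,"q",np.round(s["joint_pos"],2),"w %.4f"%s["grip_width"],"F",np.round(s["force"],1),"M",np.round(s["wrist_torque"],3),"t %.1f"%s["time"]);print("SHIFT",np.round(o,4),"SPIN",sp)
def inc(c,P):
    """caster-frame point to world"""
    co,s=np.cos(c[2]),np.sin(c[2]);return np.array([c[0]+co*P[0]-s*P[1],c[1]+s*P[0]+co*P[1],P[2]])
E
python3 -m jog '[[[0,0,0],5,100]]'
python3 - <<'E'
from h import *
f=r.grab_frame("top")
C=(.541,.2343,.083)
for n,u,z,P in(("red",(210.2,243),.092,None),("black",(190.4,269.6),.092,None),("blank",(196,188.6),.076,None),("jawtop",(194.4,177.4),.085,(.105,0,.085)),("pad",(197.5,209.1),.078,None)):
    w=ray(f,u,z);c,s=np.cos(C[2]),np.sin(C[2]);d=w-[C[0],C[1],0];print(n,w.round(4),"caster",(c*d[0]+s*d[1]).round(4),(-s*d[0]+c*d[1]).round(4))
need((.62,.24,.3),94.8)
E
```

```text
time: 2.75
ee_pos: [0.2302, -0.5541, 0.4047]
eef_rot: [[-0.0, 0.3, -0.954], [0.0, -0.954, -0.3], [-1.0, -0.0, -0.0]]
force: [-0.5, 0.6, 0.5]
grip_width: 0.0857
red [0.4789 0.2043 0.092 ] caster -0.0643 -0.0247
black [0.4151 0.2537 0.092 ] caster -0.1239 0.0298
blank [0.618  0.2405 0.076 ] caster 0.0772 -0.0002
jawtop [0.6451 0.2426 0.085 ] caster 0.1045 -0.0003
pad [0.5655 0.237  0.078 ] caster 0.0246 0.0007
grasp [ 0.2302 -0.5541  0.2497] ydeg -72.8 q [-1.18  0.31 -0.05  1.21  0.    1.66] w 0.0855 F [0.4 0.2 0.2] M [-0.034 -0.015 -0.026] t 2.8
SHIFT [-0.0503 -0.6434 -0.6071] SPIN -167.6059755861848
```

The handle sits at 42.4° (0.74 rad), and the pad face this predicts matches the pad I measured, so the caster pose is consistent. I spin first, then translate at height.

```bash
J="python3 -m jog"
for i in 1 2 3; do python3 -m jog '[[[0,0,0],-8.5,100],[[0,0,0],-17,100],[[0,0,0],-25.5,100],[[0,0,0],-34,100],[[0,0,0],-42,100]]' >/dev/null; done
python3 -m jog '[[[0,0,0],-8.5,100],[[0,0,0],-17,100],[[0,0,0],-25.5,100],[[0,0,0],-34,100],[[0,0,0],-41.6,100]]' >/dev/null
python3 -c "
from h import *
need((.618,.2405,.25),94.8)"
```

```text
grasp [ 0.2302 -0.5541  0.2497] ydeg 96.5 q [-1.18  0.31 -0.05  1.21  0.   -1.29] w 0.0852 F [ 0.1 -0.3  0.7] M [0.036 0.003 0.014] t 4.8
SHIFT [-3.000e-04  7.456e-01  4.752e-01] SPIN 1.6983119585530062
```

```bash
for i in 1 2 3 4; do python3 -m jog '[[[0,0.045,0.029],0,100],[[0,0.09,0.058],0,100],[[0,0.135,0.087],0,100],[[0,0.186,0.119],0,100],[[0,0.186,0.119],0,100]]' >/dev/null; done
python3 -c "
from h import *
need((.618,.2405,.06),94.8)"
```

```text
grasp [0.6175 0.2548 0.2512] ydeg 97.5 q [0.39 0.44 0.14 1.27 0.   0.26] w 0.0857 F [ 1.2 -0.3  0.6] M [-0.043 -0.048  0.015] t 6.8
SHIFT [ 0.1911 -0.0149 -0.0021] SPIN 2.706684720508349
```

```bash
python3 -m jog '[[[0,-0.015,-0.002],2.7,100],[[0.04,-0.015,-0.002],2.7,100],[[0.08,-0.015,-0.002],2.7,100],[[0.12,-0.015,-0.002],2.7,100],[[0.12,-0.015,-0.002],2.7,100]]' >/dev/null
python3 -c "
from h import *
need((.618,.2405,.06),94.8)
save('side','s1.png',(110,90,390,310),2.4)"
```

```text
grasp [0.615  0.2381 0.1252] ydeg 94.8 q [ 0.37  0.5  -0.07  1.01  0.    0.29] w 0.0852 F [-1.4 -0.1 -0.9] M [-0.017  0.108 -0.03 ] t 7.3
SHIFT [0.0652 0.0021 0.0037] SPIN -0.019670384467559643
```

View pics/s1.png

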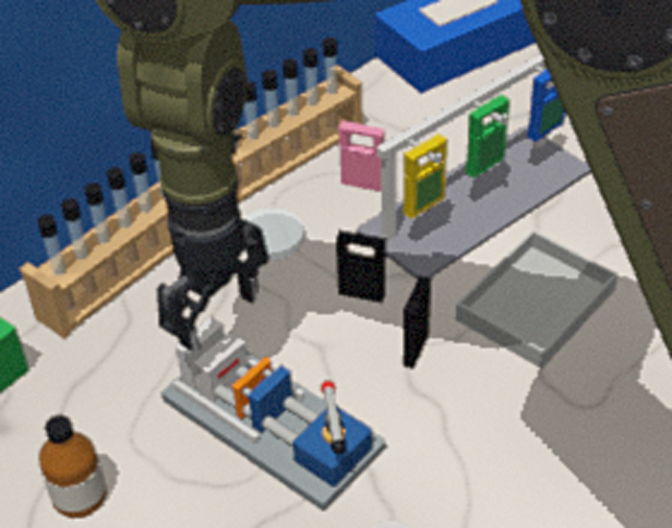

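The open fingers, at (180,320) and (248,285), straddle the blank's width. I lower onto it and grip.

```bash
python3 -m jog '[[[0.02,0.002,0.003],0,100],[[0.045,0.002,0.003],0,100],[[0.065,0.002,0.003],0,100],[[0.065,0.002,0.003],0,100]]' 40
python3 -m jog '[[[0,0,0],0,50],[[0,0,0],0,50],[[0,0,0],0,50],[[0,0,0],0,50],[[0,0,0],0,50]]' 40
python3 -m jog '[[[0,0,0],0,50],[[-0.04,0,0],0,50],[[-0.08,0,0],0,50],[[-0.12,0,0],0,50],[[-0.15,0,0],0,50]]' 40
python3 m1.py | grep tray
python3 -c "
from h import *
need((.436,-.1235,.25),94.8)"
```

```text
time: 7.75
ee_pos: [0.6187, 0.2405, 0.2189]
eef_rot: [[-0.004, -0.083, 0.997], [0.001, 0.997, 0.083], [-1.0, 0.001, -0.004]]
force: [-1.1, 0.5, 0.5]
grip_width: 0.0852
time: 8.25
ee_pos: [0.6201, 0.2409, 0.2219]
eef_rot: [[0.0, -0.083, 0.997], [0.002, 0.997, 0.083], [-1.0, 0.002, 0.001]]
force: [-0.1, -0.9, 7.2]
grip_width: 0.0592
time: 8.75
ee_pos: [0.6202, 0.2406, 0.3757]
eef_rot: [[0.003, -0.083, 0.997], [0.003, 0.997, 0.083], [-1.0, 0.003, 0.004]]
force: [0.0, -0.1, -1.4]
grip_width: 0.0594
tray [ 0.436  -0.1242  0.0745] 0.963 [3293, 2276]
tray [ 0.4372 -0.124   0.0663] 0.978 [3293]
tray [ 0.4342 -0.1253  0.0765] 0.967 [2276]
grasp [0.6198 0.2405 0.216 ] ydeg 94.8 q [0.37 0.45 0.07 1.19 0.   0.29] w 0.0594 F [ 0.3  0.5 -0.3] M [0.01  0.01  0.001] t 9.3
SHIFT [-0.0344 -0.3474 -0.2134] SPIN -0.044448067331302354
```

```bash
python3 -m jog '[[[0,-0.042,-0.026],0,50],[[0,-0.084,-0.052],0,50],[[0,-0.126,-0.078],0,50],[[0,-0.174,-0.107],0,50],[[0,-0.174,-0.107],0,50]]' >/dev/null
python3 -m jog '[[[0,-0.042,-0.026],0,50],[[0,-0.084,-0.052],0,50],[[0,-0.126,-0.078],0,50],[[0,-0.174,-0.107],0,50],[[0,-0.174,-0.107],0,50]]' 
python3 -c "
from h import *
need((.436,-.124,.046),94.8)
f=r.grab_frame('top');p=ray(f,near and r.boxes_of(f,'tray')[0]['uv'],.015);print(p)"
```

```text
time: 10.35
ee_pos: [0.4303, -0.1302, 0.371]
eef_rot: [[-0.004, -0.074, 0.997], [-0.002, 0.997, 0.074], [-1.0, -0.001, -0.004]]
force: [1.0, 0.9, -2.3]
grip_width: 0.0592
grasp [ 0.4303 -0.1302  0.216 ] ydeg 94.2 q [-0.29  0.05 -0.44  1.08 -0.   -0.37] w 0.0592 F [ 1.   0.9 -2.3] M [ 0.034 -0.032  0.007] t 10.3
SHIFT [0.17   0.006  0.0069] SPIN -0.5651197353715816
[ 0.4548285  -0.09578668  0.015     ]
```

```bash
python3 -m jog '[[[0.03,0.006,0.006],0,50],[[0.07,0.006,0.006],0,50],[[0.11,0.006,0.006],0,50],[[0.14,0.006,0.006],0,50],[[0.14,0.006,0.006],0,50]]'
python3 -c "
from h import *
need((.436,-.124,.053),94.8)"
```

```text
time: 10.95
ee_pos: [0.4356, -0.1197, 0.2275]
eef_rot: [[-0.01, -0.078, 0.997], [0.003, 0.997, 0.078], [-1.0, 0.003, -0.009]]
force: [-0.2, 0.4, -0.8]
grip_width: 0.0593
grasp [ 0.4356 -0.1197  0.0725] ydeg 94.5 q [-0.27  0.2  -0.64  0.74  0.   -0.35] w 0.0593 F [-0.2  0.4 -0.8] M [-0.004  0.023 -0.006] t 10.9
SHIFT [ 0.0194 -0.0044  0.0003] SPIN -0.32747906685511907
```

```bash
python3 -m jog '[[[0.01,-0.004,0],0,50],[[0.019,-0.004,0],0,50],[[0.019,-0.004,0],0,50],[[0.019,-0.004,0],0,50]]'
python3 -m jog '[[[0,0,0],0,100],[[0,0,0],0,100],[[0,0,0],0,100],[[0,0,0],0,100],[[0,0,0],0,100]]'
python3 -m jog '[[[0,0,0],0,100],[[-0.03,0,0],0,100],[[-0.07,0,0],0,100],[[-0.11,0,0],0,100],[[-0.15,0,0],0,100]]'
python3 -m jog '[[[-0.04,0,0],0,100],[[-0.04,-0.04,0],0,100],[[-0.04,-0.08,0],0,100],[[-0.04,-0.12,0],0,100],[[-0.04,-0.12,0],0,100]]'
python3 -c "
from h import *
f=save('side','s2.png',(110,90,390,310),2.4)
save('top','t2.png')
need((.6,-.1,.25),85.7)
print(r.boxes_of(f,'blank'))"
```

```text
time: 11.35
ee_pos: [0.4362, -0.1237, 0.2091]
eef_rot: [[-0.009, -0.078, 0.997], [0.003, 0.997, 0.078], [-1.0, 0.003, -0.008]]
force: [-0.3, -0.0, -1.1]
grip_width: 0.0593
time: 11.85
ee_pos: [0.4363, -0.1237, 0.2092]
eef_rot: [[-0.008, -0.078, 0.997], [0.002, 0.997, 0.078], [-1.0, 0.003, -0.008]]
force: [-0.6, 0.6, 0.3]
grip_width: 0.0858
time: 12.35
ee_pos: [0.4371, -0.124, 0.3607]
eef_rot: [[-0.009, -0.078, 0.997], [0.003, 0.997, 0.078], [-1.0, 0.003, -0.008]]
force: [0.8, -0.7, 0.2]
grip_width: 0.0857
time: 12.85
ee_pos: [0.4471, -0.2473, 0.4002]
eef_rot: [[-0.008, -0.074, 0.997], [0.001, 0.997, 0.074], [-1.0, 0.001, -0.008]]
force: [0.2, 0.5, -1.1]
grip_width: 0.0852
grasp [ 0.4466 -0.2444  0.2449] ydeg 94.4 q [-0.5   0.15 -0.27  1.16 -0.   -0.58] w 0.0852 F [-0.6 -0.6  0.3] M [ 0.036 -0.065 -0.079] t 12.9
SHIFT [-0.006   0.1323  0.1639] SPIN 8.654474028145216
[{'uv': [336.3, 209.8], 'confidence': 0.52}, {'uv': [306.0, 167.6], 'confidence': 0.27}]
```

View pics/s2.png

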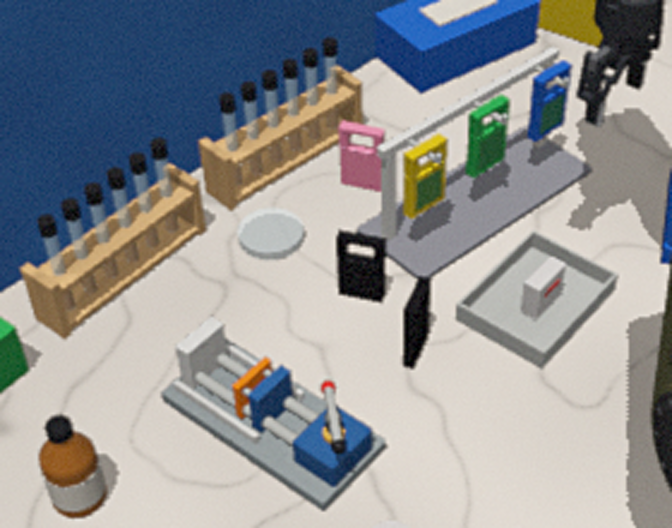

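The block stands in the tray near (543,287) in the crop, and all three cassettes are still on their pegs. I go for yellow first.

```bash
python3 -m jog '[[[-0.005,0.03,0.04],4,100],[[-0.005,0.06,0.08],8.7,100],[[-0.005,0.09,0.12],8.7,100],[[-0.005,0.125,0.17],8.7,100],[[-0.005,0.125,0.17],8.7,100]]' >/dev/null
python3 -c "
from h import *
need((.607,-.106,.153),85.7)"
python3 - <<'E'
from h import *
f=cv2.imread("pics/t2.png")
i=cv2.resize(f[150:230,290:460],None,fx=4.5,fy=4.5,interpolation=cv2.INTER_CUBIC);cv2.imwrite("pics/stand.png",i)
E
```

```text
grasp [ 0.609  -0.101   0.2484] ydeg 86.1 q [-0.17  0.35  0.    1.23  0.   -0.1 ] w 0.0855 F [ 0.1 -0.7  0.5] M [ 0.01  -0.015 -0.041] t 13.5
SHIFT [ 0.0954 -0.0055 -0.0008] SPIN 0.37973555014923477
```

View pics/stand.png

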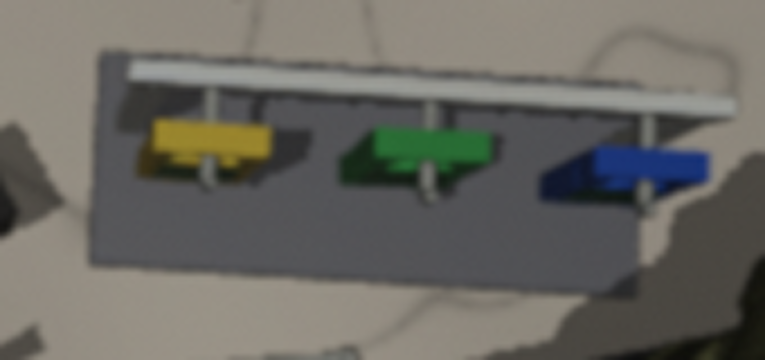

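```bash
python3 -c "
from h import *
f=r.grab_frame('top')
for u in((337.1,180.7),(386.2,182.2),(434.4,185.6)): print(ray(f,u,.171).round(4))
for u in((318.2,164.5),(450,173.2)): print('bar',ray(f,u,.170).round(4))
need((.607,-.106,.153),85.7)"
```

```text
[ 0.6133 -0.1045  0.171 ]
[ 0.6069 -0.2196  0.171 ]
[ 0.5959 -0.3328  0.171 ]
bar [ 0.653  -0.0618  0.17  ]
bar [ 0.6246 -0.3718  0.17  ]
grasp [ 0.6086 -0.1015  0.2483] ydeg 86.1 q [-0.17  0.35  0.    1.23  0.   -0.1 ] w 0.0851 F [0.5 0.2 0.7] M [-0.006 -0.023  0.056] t 13.6
SHIFT [ 0.0952 -0.005  -0.0004] SPIN 0.3685115081332242
```

```bash
python3 -m jog '[[[0.02,-0.004,0],1.3,100],[[0.05,-0.004,0],1.3,100],[[0.08,-0.004,0],1.3,100],[[0.095,-0.004,0],1.3,100],[[0.095,-0.004,0],1.3,100]]' 40
python3 -m jog '[[[0,0,0],0,50],[[0,0,0],0,50],[[0,0,0],0,50],[[0,0,0],0,50],[[0,0,0],0,50]]' 40
python3 -c "
from h import *
need((.607,-.106,.153),84.8)"
```

```text
time: 14.05
ee_pos: [0.6051, -0.1048, 0.3058]
eef_rot: [[-0.015, 0.091, 0.996], [0.005, 0.996, -0.091], [-1.0, 0.004, -0.015]]
force: [0.1, 0.0, 0.2]
grip_width: 0.0852
time: 14.55
ee_pos: [0.6054, -0.1049, 0.3071]
eef_rot: [[-0.013, 0.091, 0.996], [0.005, 0.996, -0.091], [-1.0, 0.004, -0.014]]
force: [-3.2, -0.1, 6.0]
grip_width: 0.059
grasp [ 0.6054 -0.1049  0.1521] ydeg 84.8 q [-0.17  0.4  -0.15  1.03  0.   -0.08] w 0.0590 F [-3.2 -0.1  6. ] M [0.03  0.419 0.047] t 14.6
SHIFT [-0.0009 -0.0009  0.0017] SPIN -0.029189221621550132
```

Allowing for the small tool tilt, the grip is about 8 mm off centre, so I regrip 4 mm further in.

```bash
python3 -m jog '[[[0,0,0],0,100],[[0,0,0],0,100],[[0,0,0],0,100],[[0,0,0.005],0,100],[[0,0,0.005],0,100]]' 60
python3 -m jog '[[[0,0,0],0,50],[[0,0,0],0,50],[[0,0,0],0,50],[[0,0,0],0,50],[[0,0,0],0,50]]' 60
python3 -m jog '[[[-0.005,0,0],0,50],[[-0.01,0,0],0,50],[[-0.016,0,0],0,50],[[-0.016,0,0],0,50],[[-0.016,0,0],0,50]]' 60
python3 -c "
from h import *
save('side','s3.png',(230,90,370,200),4)"
```

```text
time: 15.05
ee_pos: [0.6109, -0.1054, 0.3069]
eef_rot: [[-0.013, 0.091, 0.996], [0.005, 0.996, -0.091], [-1.0, 0.004, -0.013]]
force: [0.1, 0.4, 0.2]
grip_width: 0.0857
time: 15.55
ee_pos: [0.611, -0.1055, 0.3071]
eef_rot: [[-0.012, 0.091, 0.996], [0.005, 0.996, -0.091], [-1.0, 0.004, -0.013]]
force: [0.6, -1.0, 1.3]
grip_width: 0.0595
time: 16.05
ee_pos: [0.6113, -0.1056, 0.3233]
eef_rot: [[-0.012, 0.091, 0.996], [0.005, 0.996, -0.091], [-1.0, 0.004, -0.012]]
force: [-0.8, -0.1, -1.4]
grip_width: 0.0593
```

View pics/s3.png

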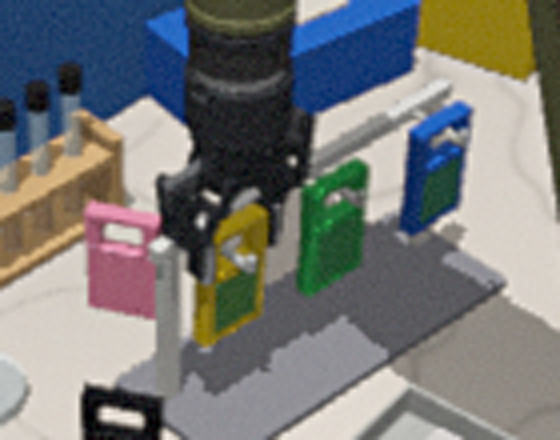

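```bash
sed -i 's/d=np.array(p)+\[0,0,.155\]-t/t=t+.155*R[:,0];d=np.array(p)-t/; s/np.round(t-\[0,0,.155\],4)/np.round(t,4)/' h.py
python3 -m jog '[[[0,0,-0.02],0,50],[[0,0,-0.04],0,50],[[0,0,-0.06],0,50],[[0,0,-0.075],0,50],[[0,0,-0.075],0,50]]' 
python3 -m jog '[[[-0.03,0,0],0,50],[[-0.06,0,0],0,50],[[-0.09,0,0],0,50],[[-0.09,0,0],0,50]]' 
python3 -c "
from h import *
print(inc((.541,.2343,.083),(.0815,0,.2)))
need(inc((.541,.2343,.083),(.0815,0,.26)),94.8)"
```

```text
time: 16.6
ee_pos: [0.5347, -0.0985, 0.3238]
eef_rot: [[-0.014, 0.091, 0.996], [0.005, 0.996, -0.091], [-1.0, 0.004, -0.015]]
force: [-0.4, 0.3, -1.7]
grip_width: 0.0586
time: 17.0
ee_pos: [0.5381, -0.0993, 0.4181]
eef_rot: [[-0.007, 0.091, 0.996], [0.004, 0.996, -0.091], [-1.0, 0.003, -0.007]]
force: [0.9, 0.7, -1.8]
grip_width: 0.0589
[0.62221943 0.24105674 0.2       ]
grasp [ 0.537  -0.0987  0.2631] ydeg 84.8 q [-0.18  0.21 -0.15  1.22  0.   -0.09] w 0.0589 F [ 0.9  0.7 -1.8] M [-0.008 -0.104 -0.029] t 17.0
SHIFT [0.0038 0.3461 0.0538] SPIN -10.041333514289391
```

```bash
python3 -m jog '[[[0,0.04,0.006],0,50],[[0,0.08,0.012],0,50],[[0,0.12,0.018],0,50],[[0,0.173,0.027],-5,50],[[0,0.173,0.027],-5,50]]' >/dev/null
python3 -c "
from h import *
need(inc((.541,.2343,.083),(.0815,0,.26)),94.8)"
```

```text
grasp [0.5809 0.0761 0.2621] ydeg 90.2 q [ 0.13  0.29 -0.05  1.24  0.01  0.12] w 0.0594 F [ 0.2 -0.2 -0.9] M [-0.057 -0.028  0.026] t 17.5
SHIFT [0.0028 0.1648 0.0418] SPIN -4.637191877945668
```

```bash
python3 -m jog '[[[0,0.04,0.01],-1,50],[[0,0.08,0.02],-3,50],[[0,0.12,0.03],-4.6,50],[[0,0.165,0.042],-4.6,50],[[0,0.165,0.042],-4.6,50]]' >/dev/null
python3 -m jog '[[[0,0,0],0,50],[[0,0,0],0,50]]' >/dev/null
python3 -c "
from h import *
need(inc((.541,.2343,.083),(.0815,0,.103)),94.8)"
```

```text
grasp [0.623  0.2458 0.2593] ydeg 95.0 q [0.37 0.45 0.17 1.3  0.01 0.28] w 0.0591 F [-0.2  0.1 -1.5] M [-0.035 -0.05   0.051] t 18.2
SHIFT [ 0.1563 -0.0059  0.0002] SPIN 0.2131106987148712
```

```bash
python3 -m jog '[[[0.03,-0.006,-0.002],0.2,50],[[0.06,-0.006,-0.002],0.2,50],[[0.075,-0.006,-0.002],0.2,50],[[0.075,-0.006,-0.002],0.2,50],[[0.075,-0.006,-0.002],0.2,50]]' >/dev/null
python3 -c "
from h import *
need(inc((.541,.2343,.083),(.0795,0,.103)),94.8)
f=r.grab_frame('top');g=save('side','s4.png',(150,180,290,300),4.5)
C=(.541,.2343,.083)
v=[(c,near(c,'cassette3',u)) for c,u in((f,(195,183)),(g,proj(g,inc(C,(.083,0,.15)))))]
for vs in(v,v[1:]):
  if vs[0][1] is not None: print(fit(vs,CAS,[.62,.241,.083],.101),[a[1].sum() for a in vs])
print(inc(C,(.083,0,.1)))
"
```

```text
grasp [0.621  0.2391 0.1848] ydeg 94.7 q [0.36 0.47 0.03 1.14 0.01 0.28] w 0.0592 F [ 0.3 -0.6 -1.1] M [ 0.075  0.011 -0.023] t 18.7
SHIFT [0.0818 0.0013 0.0001] SPIN -0.07322633189286876
(array([0.62511254, 0.23506689, 0.17758389]), np.float64(0.438748836517334)) [np.float32(30.0), np.float32(582.0)]
(array([0.62551483, 0.23429028, 0.19255251]), np.float64(0.8099020719528198)) [np.float32(582.0)]
[0.62371427 0.24118109 0.1       ]
```

View pics/s4.png

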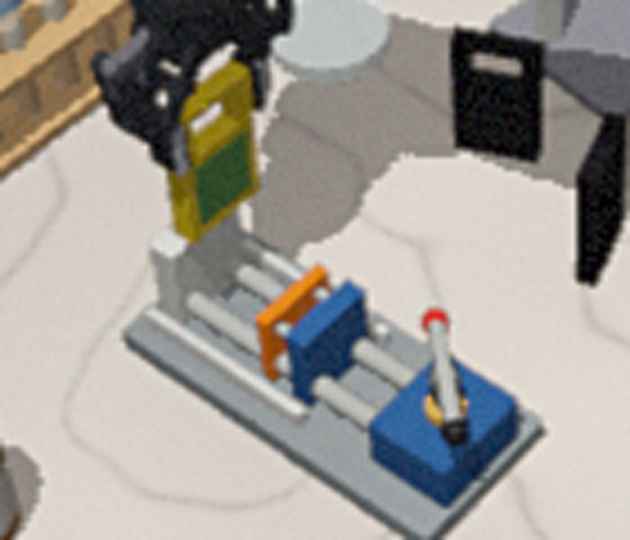

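```bash
python3 -c "
from h import *
g=r.grab_frame('side');C=(.541,.2343,.083);c,s=np.cos(C[2]),np.sin(C[2])
def tc(w): d=w-[C[0],C[1],0];return (c*d[0]+s*d[1]).round(4),(-s*d[0]+c*d[1]).round(4)
for u,z in(((192.2,233.3),.104),((207.1,222.2),.104),((150+182/4.5,180+238/4.5),.085),((150+242/4.5,180+205/4.5),.085)): print(tc(ray(g,u,z)))
print(proj(g,inc(C,(.095,.03,.085))),proj(g,inc(C,(.075,.03,.104))),proj(g,inc(C,(.075,-.03,.104))))
"
```

```text
(np.float64(0.0782), np.float64(0.0245))
(np.float64(0.0747), np.float64(-0.0296))
(np.float64(0.0964), np.float64(0.0156))
(np.float64(0.0865), np.float64(-0.0265))
[187.05525171 236.25732238] [191.63567712 235.07628173] [207.12315345 222.06830474]
```

The cassette's lower edge measures about 0.076 in caster x, as predicted and clear of the jaw. I lower it slowly.

```bash
python3 -m jog '[[[0.015,0.001,-0.001],0,50],[[0.03,0.001,-0.001],0,50],[[0.045,0.001,-0.001],0,50],[[0.06,0.001,-0.001],0,50],[[0.06,0.001,-0.001],0,50]]'
python3 -m jog '[[[0.01,0,0],0,50],[[0.019,0,0],0,50],[[0.019,0,0],0,50],[[0.019,0,0],0,50]]'
python3 -c "
from h import *
need(inc((.541,.2343,.083),(.0785,0,.101)),94.8)"
```

```text
time: 19.45
ee_pos: [0.6202, 0.2401, 0.278]
eef_rot: [[-0.011, -0.084, 0.996], [0.006, 0.996, 0.084], [-1.0, 0.007, -0.011]]
force: [-0.5, 0.1, -0.5]
grip_width: 0.059
time: 19.85
ee_pos: [0.62, 0.2402, 0.2589]
eef_rot: [[-0.011, -0.084, 0.996], [0.006, 0.996, 0.084], [-1.0, 0.007, -0.011]]
force: [-0.8, 0.3, -1.1]
grip_width: 0.0592
grasp [0.6182 0.2412 0.1039] ydeg 94.8 q [ 0.37  0.52 -0.08  0.98  0.01  0.28] w 0.0592 F [-0.8  0.3 -1.1] M [ 0.02  -0.014 -0.011] t 19.9
SHIFT [ 0.0029 -0.0005  0.001 ] SPIN 0.003846834681667133
```

```bash
python3 -m jog '[[[0.001,0,0],0,50],[[0.002,0,0],0,50],[[0.002,0,0],0,50]]'
python3 -m jog '[[[0.0015,0,0],0,50],[[0.0025,0,0],0,50],[[0.0025,0,0],0,50]]'
```

```text
time: 20.15
ee_pos: [0.62, 0.2403, 0.2571]
eef_rot: [[-0.011, -0.084, 0.996], [0.006, 0.996, 0.084], [-1.0, 0.007, -0.011]]
force: [-0.3, -0.8, -1.6]
grip_width: 0.0591
time: 20.45
ee_pos: [0.6202, 0.2404, 0.2566]
eef_rot: [[-0.009, -0.084, 0.996], [0.007, 0.996, 0.084], [-1.0, 0.007, -0.009]]
force: [-3.9, -0.7, 10.1]
grip_width: 0.0594
```

```bash
python3 -m jog '[[[-0.001,0,0],0,100],[[-0.001,0,0],0,100],[[-0.001,0,0],0,100],[[-0.001,0,0],0,100],[[-0.001,0,0],0,100]]'
python3 -m jog '[[[-0.02,0,0],0,100],[[-0.06,0,0],0,100],[[-0.1,0,0],0,100],[[-0.15,0,0],0,100],[[-0.17,0,0],0,100]]'
python3 -c "
from h import *
need((.604,-.219,.26),84.8)
save('top','t5.png',(165,150,245,290),4)"
```

```text
time: 20.95
ee_pos: [0.6202, 0.2403, 0.2573]
eef_rot: [[-0.01, -0.084, 0.996], [0.006, 0.996, 0.084], [-1.0, 0.007, -0.009]]
force: [-0.2, -0.4, -0.8]
grip_width: 0.0856
time: 21.45
ee_pos: [0.6225, 0.2394, 0.4327]
eef_rot: [[-0.004, -0.084, 0.996], [0.009, 0.996, 0.084], [-1.0, 0.009, -0.003]]
force: [1.0, 1.1, 1.0]
grip_width: 0.0854
grasp [0.6219 0.2408 0.2777] ydeg 94.8 q [0.36 0.44 0.19 1.33 0.01 0.28] w 0.0854 F [1.  1.1 1. ] M [-0.011 -0.118  0.028] t 21.4
SHIFT [ 0.0137 -0.4568 -0.0562] SPIN 9.993239339679747
```

View pics/t5.png

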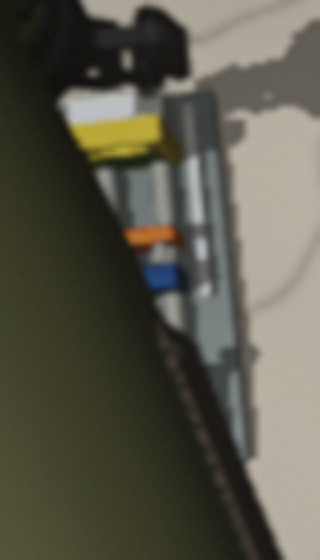

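Yellow stands upright next to the fixed jaw. Green is next.

```bash
python3 -m jog '[[[0,-0.045,-0.006],2,100],[[0,-0.09,-0.012],4,100],[[0,-0.135,-0.018],5,100],[[0,-0.2,-0.028],5,100],[[0,-0.228,-0.028],5,100]]' >/dev/null
python3 -m jog '[[[0,-0.045,-0.002],2,100],[[0,-0.09,-0.004],4,100],[[0,-0.135,-0.006],5,100],[[0,-0.2,-0.008],5,100],[[0,-0.228,-0.008],5,100]]' >/dev/null
python3 -c "
from h import *
need((.603,-.22,.152),84.8)"
```

```text
grasp [ 0.6035 -0.2208  0.2745] ydeg 84.7 q [-0.35  0.39  0.12  1.3   0.01 -0.26] w 0.0856 F [ 0.7 -0.1  0.2] M [ 0.004 -0.036  0.046] t 22.5
SHIFT [ 0.1225 -0.0004 -0.0002] SPIN -0.05141660310033558
```

```bash
python3 -m jog '[[[0.03,0,0.002],0,100],[[0.06,0,0.002],0,100],[[0.085,0,0.002],0,100],[[0.085,0,0.002],0,100],[[0.085,0,0.002],0,100]]' >/dev/null
python3 -c "
from h import *
need((.603,-.22,.152),84.8)"
```

```text
grasp [ 0.605  -0.22    0.1894] ydeg 84.8 q [-0.35  0.43 -0.02  1.13  0.01 -0.26] w 0.0854 F [-0.1  0.6  1. ] M [-0.023 -0.08  -0.046] t 23.0
SHIFT [ 0.0374 -0.0005 -0.0018] SPIN -0.0496884210863584
```

```bash
python3 -m jog '[[[0.02,0,0],0,100],[[0.037,0,0],0,100],[[0.037,0,0],0,100],[[0.037,0,0],0,100]]' 60
python3 -m jog '[[[0,0,0],0,50],[[0,0,0],0,50],[[0,0,0],0,50],[[0,0,0],0,50],[[0,0,0],0,50]]' 60
python3 -m jog '[[[-0.005,0,0],0,50],[[-0.01,0,0],0,50],[[-0.016,0,0],0,50],[[-0.016,0,0],0,50],[[-0.016,0,0],0,50]]' 60
python3 -m jog '[[[0,0,-0.02],0,50],[[0,0,-0.04],0,50],[[0,0,-0.06],0,50],[[0,0,-0.075],0,50],[[0,0,-0.075],0,50]]' 
python3 -m jog '[[[-0.03,0,0],0,50],[[-0.06,0,0],0,50],[[-0.09,0,0],0,50],[[-0.09,0,0],0,50]]' 
python3 -c "
from h import *
save('side','s5.png',(230,90,370,200),4)
need(inc((.541,.2343,.083),(.0605,0,.26)),94.8)"
```

```text
time: 23.4
ee_pos: [0.6059, -0.2212, 0.309]
eef_rot: [[-0.002, 0.091, 0.996], [0.009, 0.996, -0.091], [-1.0, 0.009, -0.002]]
force: [0.3, -0.4, 0.5]
grip_width: 0.0852
time: 23.9
ee_pos: [0.6067, -0.2215, 0.3112]
eef_rot: [[0.002, 0.091, 0.996], [0.008, 0.996, -0.091], [-1.0, 0.008, 0.001]]
force: [0.4, -0.3, 5.4]
grip_width: 0.0592
time: 24.4
ee_pos: [0.6067, -0.2217, 0.3274]
eef_rot: [[0.002, 0.091, 0.996], [0.008, 0.996, -0.091], [-1.0, 0.008, 0.001]]
force: [0.6, -0.4, -0.8]
grip_width: 0.0588
time: 24.9
ee_pos: [0.5302, -0.2146, 0.3269]
eef_rot: [[0.0, 0.092, 0.996], [0.008, 0.996, -0.092], [-1.0, 0.008, -0.001]]
force: [0.2, 0.4, -1.2]
grip_width: 0.0591
time: 25.3
ee_pos: [0.5321, -0.2159, 0.4214]
eef_rot: [[0.007, 0.092, 0.996], [0.006, 0.996, -0.092], [-1.0, 0.006, 0.007]]
force: [1.0, 0.0, -0.8]
grip_width: 0.059
grasp [ 0.5323 -0.2147  0.2641] ydeg 84.7 q [-0.39  0.26 -0.09  1.22  0.01 -0.3 ] w 0.0588 F [-0.2  0.4 -1.2] M [-0.012  0.02  -0.07 ] t 25.4
SHIFT [0.0074 0.4584 0.027 ] SPIN -10.060150992511069
```

View pics/s5.png

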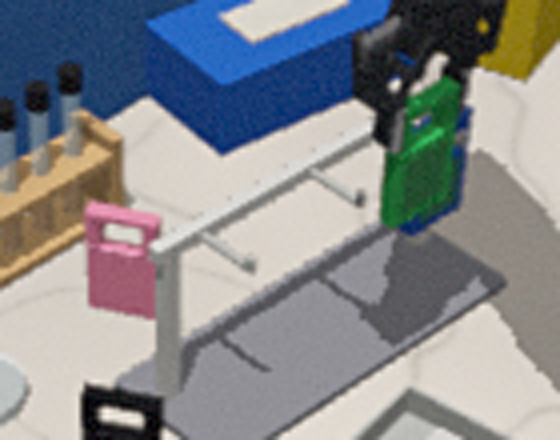

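Green is in the grip and clear of its peg. I carry it over to the vise.

```bash
python3 -m jog '[[[0,0.045,0.003],-2,50],[[0,0.09,0.006],-4,50],[[0,0.135,0.009],-5,50],[[0,0.2,0.013],-5,50],[[0,0.229,0.013],-5,50]]' >/dev/null
python3 -m jog '[[[0,0.045,-0.001],-2,50],[[0,0.09,-0.003],-4,50],[[0,0.135,-0.005],-5,50],[[0,0.2,-0.007],-5,50],[[0,0.229,-0.007],-5,50]]' >/dev/null
python3 -m jog '[[[0,0.229,-0.007],-5,50]]' >/dev/null
python3 -c "
from h import *
need(inc((.541,.2343,.083),(.0605,0,.18)),94.8)"
```

```text
grasp [0.5541 0.2947 0.264 ] ydeg 99.9 q [0.49 0.36 0.05 1.26 0.   0.31] w 0.0590 F [ 1.4 -0.7 -0.7] M [ 0.04  -0.098 -0.009] t 26.4
SHIFT [ 0.0837 -0.0631  0.037 ] SPIN 5.069807928707064
```

```bash
python3 -m jog '[[[0,-0.03,0.02],3,50],[[0,-0.063,0.037],5,50],[[0,-0.063,0.037],5,50],[[0,-0.063,0.037],5,50]]' >/dev/null
python3 -m jog '[[[0.03,0,0],0,50],[[0.06,0,0],0,50],[[0.08,0,0],0,50],[[0.08,0,0],0,50],[[0.08,0,0],0,50]]' >/dev/null
python3 -c "
from h import *
C=(.541,.2343,.083)
need(inc(C,(.0605,0,.108)),94.8)
f=r.grab_frame('top');g=save('side','s6.png',(150,180,290,300),4.5)
"
```

```text
grasp [0.6004 0.2393 0.1818] ydeg 94.8 q [ 0.38  0.43 -0.03  1.11  0.01  0.29] w 0.0592 F [ 0.   0.5 -0.6] M [-0.001  0.04  -0.024] t 27.4
SHIFT [ 0.0737 -0.0005  0.0011] SPIN 0.04452090156178201
```

View pics/s6.png

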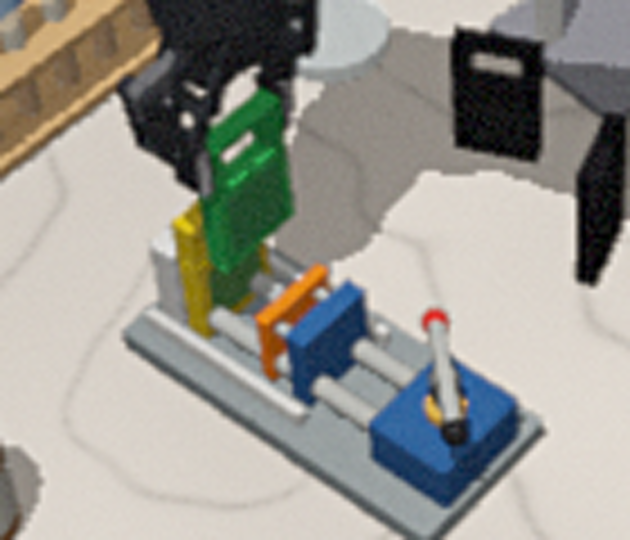

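```bash
python3 -c "
from h import *
g=r.grab_frame('side');C=(.541,.2343,.083);c,s=np.cos(C[2]),np.sin(C[2])
def tc(w): d=w-[C[0],C[1],0];return (c*d[0]+s*d[1]).round(4),(-s*d[0]+c*d[1]).round(4)
for u,z in(((199.3,240.4),.0966),((215.1,228),.0966),((195.6,254.4),.02)): print(tc(ray(g,u,z)))
for x,z in((.0525,.0966),(.074,.02)):print(proj(g,inc(C,(x,.03,z))),proj(g,inc(C,(x,-.03,z))))
"
```

```text
(np.float64(0.0511), np.float64(0.0267))
(np.float64(0.0482), np.float64(-0.032))
(np.float64(0.075), np.float64(0.0271))
[198.05113905 240.88038082] [213.43268573 227.69543469]
[195.13762767 255.20158788] [209.90932583 242.27080698]
```

```bash
python3 -m jog '[[[0.02,0,0.002],0,50],[[0.04,0,0.002],0,50],[[0.06,0,0.002],0,50],[[0.072,0,0.002],0,50],[[0.072,0,0.002],0,50]]'
python3 -c "
from h import *
need(inc((.541,.2343,.083),(.0605,0,.105)),94.8)"
```

```text
time: 28.0
ee_pos: [0.6034, 0.2391, 0.2655]
eef_rot: [[-0.002, -0.084, 0.996], [0.005, 0.996, 0.084], [-1.0, 0.006, -0.001]]
force: [-0.1, -0.4, -0.6]
grip_width: 0.059
grasp [0.6031 0.24   0.1105] ydeg 94.8 q [ 0.38  0.49 -0.12  0.96  0.01  0.29] w 0.0590 F [-0.1 -0.4 -0.6] M [-0.016  0.009 -0.021] t 28.0
SHIFT [ 0.0055 -0.0005 -0.0018] SPIN 0.033139044398296846
```

```bash
python3 -m jog '[[[0.002,0,0],0,50],[[0.004,0,0],0,50],[[0.004,0,0],0,50]]'
python3 -m jog '[[[0.001,0,0],0,50],[[0.002,0,0],0,50],[[0.002,0,0],0,50]]'
```

```text
time: 28.3
ee_pos: [0.6036, 0.2392, 0.2622]
eef_rot: [[-0.001, -0.084, 0.996], [0.006, 0.996, 0.084], [-1.0, 0.006, -0.0]]
force: [0.1, 0.3, -0.6]
grip_width: 0.0589
time: 28.6
ee_pos: [0.6039, 0.2394, 0.2607]
eef_rot: [[-0.0, -0.084, 0.996], [0.006, 0.996, 0.084], [-1.0, 0.006, 0.0]]
force: [0.0, -0.9, 0.7]
grip_width: 0.059
```

```bash
python3 -m jog '[[[0.001,0,0],0,50],[[0.001,0,0],0,50],[[0.001,0,0],0,50]]'
python3 -m jog '[[[0,0,0],0,100],[[0,0,0],0,100],[[0,0,0],0,100],[[0,0,0],0,100],[[0,0,0],0,100]]'
python3 -m jog '[[[-0.02,0,0],0,100],[[-0.06,0,0],0,100],[[-0.1,0,0],0,100],[[-0.15,0,0],0,100],[[-0.16,0,0],0,100]]'
python3 -c "
from h import *
need((.592,-.333,.26),84.8)"
```

```text
time: 28.9
ee_pos: [0.604, 0.2393, 0.2607]
eef_rot: [[0.001, -0.084, 0.996], [0.006, 0.996, 0.084], [-1.0, 0.006, 0.001]]
force: [-0.5, -1.9, 5.7]
grip_width: 0.059
time: 29.4
ee_pos: [0.604, 0.2393, 0.2605]
eef_rot: [[0.001, -0.084, 0.996], [0.006, 0.996, 0.084], [-1.0, 0.006, 0.001]]
force: [-0.0, 0.2, 0.0]
grip_width: 0.0856
time: 29.9
ee_pos: [0.605, 0.2387, 0.4272]
eef_rot: [[0.009, -0.084, 0.996], [0.01, 0.996, 0.084], [-1.0, 0.009, 0.01]]
force: [0.9, 0.9, 0.4]
grip_width: 0.0854
grasp [0.6064 0.2402 0.2722] ydeg 94.8 q [0.37 0.4  0.12 1.28 0.01 0.29] w 0.0854 F [0.9 0.9 0.4] M [-0.003 -0.023 -0.005] t 29.9
SHIFT [ 0.0065 -0.5701 -0.0627] SPIN 10.032220977432075
```

```bash
python3 -m jog '[[[0,-0.045,-0.006],2,100],[[0,-0.09,-0.012],4,100],[[0,-0.135,-0.018],5,100],[[0,-0.2,-0.033],5,100],[[0,-0.24,-0.033],5,100]]' >/dev/null
python3 -m jog '[[[0,-0.045,-0.003],2,100],[[0,-0.09,-0.006],4,100],[[0,-0.135,-0.01],5,100],[[0,-0.2,-0.012],5,100],[[0,-0.24,-0.012],5,100]]' >/dev/null
python3 -c "
from h import *
need((.591,-.333,.25),84.8)"
```

```text
grasp [ 0.5796 -0.2335  0.2668] ydeg 84.9 q [-0.39  0.35  0.05  1.26  0.01 -0.3 ] w 0.0857 F [1.1 0.4 0.4] M [-0.065 -0.036  0.044] t 30.9
SHIFT [ 0.0159 -0.0983  0.0201] SPIN 0.0878431591739286
```

```bash
python3 -m jog '[[[0,-0.045,0.01],0,100],[[0,-0.098,0.02],0,100],[[0,-0.098,0.02],0,100],[[0.03,-0.098,0.02],0,100],[[0.06,-0.098,0.02],0,100]]' >/dev/null
python3 -m jog '[[[0,0,0],0,100]]' >/dev/null
python3 -c "
from h import *
need((.591,-.333,.152),84.8)"
```

```text
grasp [ 0.5891 -0.3312  0.2004] ydeg 84.8 q [-0.52  0.48  0.09  1.18  0.01 -0.43] w 0.0853 F [-0.3  0.7 -1.9] M [0.065 0.042 0.004] t 31.5
SHIFT [ 0.0484 -0.0023  0.002 ] SPIN 0.02210650856193297
```

```bash
python3 -m jog '[[[0.02,-0.002,0.002],0,100],[[0.04,-0.002,0.002],0,100],[[0.048,-0.002,0.002],0,100],[[0.048,-0.002,0.002],0,100]]' 60
python3 -m jog '[[[0,0,0],0,50],[[0,0,0],0,50],[[0,0,0],0,50],[[0,0,0],0,50],[[0,0,0],0,50]]' 60
python3 -m jog '[[[-0.005,0,0],0,50],[[-0.01,0,0],0,50],[[-0.016,0,0],0,50],[[-0.016,0,0],0,50],[[-0.016,0,0],0,50]]' 60
python3 -m jog '[[[0,0,-0.02],0,50],[[0,0,-0.04],0,50],[[0,0,-0.06],0,50],[[0,0,-0.075],0,50],[[0,0,-0.075],0,50]]' 
python3 -m jog '[[[-0.03,0,0],0,50],[[-0.06,0,0],0,50],[[-0.1,0,0],0,50],[[-0.1,0,0],0,50]]' 
python3 -c "
from h import *
need(inc((.541,.2343,.083),(.04,0,.26)),94.8)"
```

```text
time: 31.9
ee_pos: [0.5904, -0.3343, 0.3071]
eef_rot: [[0.002, 0.09, 0.996], [0.014, 0.996, -0.09], [-1.0, 0.014, 0.001]]
force: [-0.4, -0.1, 0.3]
grip_width: 0.0853
time: 32.4
ee_pos: [0.591, -0.3346, 0.309]
eef_rot: [[0.005, 0.09, 0.996], [0.013, 0.996, -0.09], [-1.0, 0.013, 0.003]]
force: [0.2, -0.3, 6.0]
grip_width: 0.0593
time: 32.9
ee_pos: [0.5909, -0.3348, 0.3251]
eef_rot: [[0.005, 0.09, 0.996], [0.013, 0.996, -0.09], [-1.0, 0.013, 0.004]]
force: [-0.9, -0.5, -1.9]
grip_width: 0.0589
time: 33.4
ee_pos: [0.5145, -0.3278, 0.3246]
eef_rot: [[0.003, 0.091, 0.996], [0.014, 0.996, -0.091], [-1.0, 0.014, 0.002]]
force: [0.3, -1.0, -0.5]
grip_width: 0.0592
time: 33.8
ee_pos: [0.5161, -0.3301, 0.4304]
eef_rot: [[0.011, 0.091, 0.996], [0.009, 0.996, -0.091], [-1.0, 0.01, 0.01]]
force: [0.8, -0.7, -0.4]
grip_width: 0.0588
grasp [ 0.5178 -0.3287  0.2754] ydeg 84.8 q [-0.57  0.33  0.03  1.27  0.01 -0.48] w 0.0588 F [ 0.8 -0.7 -0.4] M [-0.042 -0.024 -0.024] t 33.8
SHIFT [0.0211 0.5696 0.0113] SPIN -9.996159765859943
```

```bash
python3 -m jog '[[[0,0.045,0.003],-2,50],[[0,0.09,0.006],-4,50],[[0,0.135,0.009],-5,50],[[0,0.18,0.01],-5,50],[[0,0.24,0.01],-5,50]]' >/dev/null
python3 -m jog '[[[0,0.045,0],-2,50],[[0,0.09,0],-4,50],[[0,0.135,0],-5,50],[[0,0.18,0],-5,50],[[0,0.24,0],-5,50]]' >/dev/null
python3 -c "
from h import *
need(inc((.541,.2343,.083),(.0395,0,.18)),94.8)"
```

```text
grasp [0.5502 0.1329 0.2784] ydeg 94.7 q [ 0.23  0.23 -0.09  1.24  0.01  0.15] w 0.0592 F [ 1.4  0.3 -0.9] M [-0.047 -0.03   0.047] t 34.8
SHIFT [0.0996 0.101  0.0376] SPIN -0.05343537459060599
```

```bash
python3 -m jog '[[[0,0.045,0.018],0,50],[[0,0.09,0.036],0,50],[[0,0.101,0.037],0,50],[[0,0.101,0.037],0,50],[[0,0.101,0.037],0,50]]' >/dev/null
python3 -m jog '[[[0.03,0,0],0,50],[[0.06,0,0],0,50],[[0.09,0,0],0,50],[[0.098,0,0],0,50],[[0.098,0,0],0,50]]' >/dev/null
python3 -c "
from h import *
C=(.541,.2343,.083)
need(inc(C,(.0395,0,.108)),94.8)
f=r.grab_frame('top');g=save('side','s7.png',(150,180,290,300),4.5)
"
```

```text
grasp [0.5784 0.2349 0.1799] ydeg 94.6 q [ 0.38  0.39 -0.11  1.07  0.    0.3 ] w 0.0588 F [-0.2 -0.6 -1.5] M [-0.003  0.07   0.051] t 35.8
SHIFT [0.072  0.0021 0.0016] SPIN -0.15452046156858046
```

View pics/s7.png

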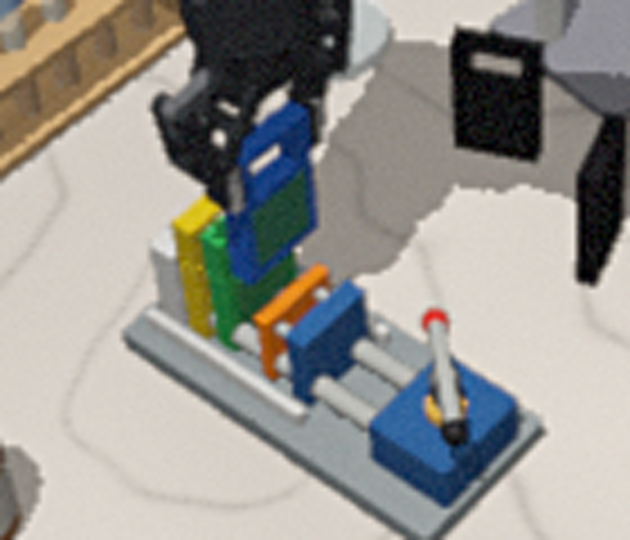

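```bash
python3 -c "
from h import *
g=r.grab_frame('side');C=(.541,.2343,.083);c,s=np.cos(C[2]),np.sin(C[2])
def tc(w): d=w-[C[0],C[1],0];return (c*d[0]+s*d[1]).round(4),(-s*d[0]+c*d[1]).round(4)
for u,z in(((205.6,242.2),.097),((220.4,230.7),.097),((201.6,257.3),.02)): print(tc(ray(g,u,z)))
for x,z in((.035,.097),(.053,.02),(.0295,.078)):print(proj(g,inc(C,(x,.03,z))),proj(g,inc(C,(x,-.03,z))))
"
```

```text
(np.float64(0.0334), np.float64(0.0212))
(np.float64(0.0301), np.float64(-0.0334))
(np.float64(0.0548), np.float64(0.0243))
[202.85543911 243.91319296] [218.20736739 230.58278207]
[200.64557734 258.88233574] [215.38176496 245.78831801]
[205.01933552 249.52010578] [220.19562308 236.16480265]
```

```bash
python3 -m jog '[[[0,0.003,0.003],0,50],[[0.02,0.003,0.003],0,50],[[0.04,0.003,0.003],0,50],[[0.06,0.003,0.003],0,50],[[0.07,0.003,0.003],0,50]]'
python3 -m jog '[[[0,0,0],0,50],[[0,0,0],0,50]]'
python3 -c "
from h import *
need(inc((.541,.2343,.083),(.041,0,.103)),94.8)"
```

```text
time: 36.45
ee_pos: [0.5822, 0.2393, 0.2674]
eef_rot: [[0.012, -0.082, 0.997], [0.008, 0.997, 0.082], [-1.0, 0.007, 0.013]]
force: [0.1, -0.1, -0.5]
grip_width: 0.0592
time: 36.65
ee_pos: [0.5826, 0.2396, 0.2683]
eef_rot: [[0.013, -0.082, 0.997], [0.009, 0.997, 0.082], [-1.0, 0.008, 0.014]]
force: [-0.8, 0.2, -0.8]
grip_width: 0.0591
grasp [0.5847 0.241  0.1133] ydeg 94.7 q [ 0.39  0.44 -0.18  0.93  0.    0.31] w 0.0591 F [-0.8  0.2 -0.8] M [-0.1    0.059 -0.05 ] t 36.6
SHIFT [ 0.0103 -0.0031 -0.0032] SPIN -0.07141905042004737
```

```bash
python3 -m jog '[[[0,-0.003,-0.003],0,50],[[0.004,-0.003,-0.003],0,50],[[0.008,-0.003,-0.003],0,50],[[0.008,-0.003,-0.003],0,50]]'
python3 -m jog '[[[0.001,0,0],0,50],[[0.002,0,0],0,50],[[0.002,0,0],0,50]]'
python3 -c "
from h import *
need(inc((.541,.2343,.083),(.041,0,.103)),94.8)"
```

```text
time: 37.05
ee_pos: [0.5798, 0.2363, 0.2598]
eef_rot: [[0.013, -0.082, 0.997], [0.009, 0.997, 0.082], [-1.0, 0.008, 0.013]]
force: [-0.3, -0.8, -1.9]
grip_width: 0.0591
time: 37.35
ee_pos: [0.5799, 0.2363, 0.2579]
eef_rot: [[0.013, -0.082, 0.997], [0.009, 0.997, 0.082], [-1.0, 0.007, 0.014]]
force: [0.6, -0.3, -0.7]
grip_width: 0.0592
grasp [0.5819 0.2376 0.1029] ydeg 94.7 q [ 0.39  0.45 -0.2   0.91  0.    0.3 ] w 0.0592 F [ 0.6 -0.3 -0.7] M [-0.089  0.041 -0.066] t 37.4
SHIFT [-0.0001  0.0001 -0.    ] SPIN -0.08089411051557249
```

```bash
python3 -m jog '[[[0.001,0,0],0,50],[[0.002,0,0],0,50],[[0.002,0,0],0,50]]'
python3 -m jog '[[[0.001,0,0],0,50],[[0.001,0,0],0,50]]'
```

```text
time: 37.65
ee_pos: [0.5801, 0.2363, 0.2577]
eef_rot: [[0.014, -0.082, 0.997], [0.009, 0.997, 0.082], [-1.0, 0.008, 0.015]]
force: [-3.8, -1.5, 11.5]
grip_width: 0.0593
time: 37.85
ee_pos: [0.5802, 0.2364, 0.2578]
eef_rot: [[0.015, -0.082, 0.997], [0.009, 0.997, 0.082], [-1.0, 0.008, 0.016]]
force: [-2.2, -0.2, 7.9]
grip_width: 0.0593
```

```bash
python3 -m jog '[[[0,0,0],0,100],[[0,0,0],0,100],[[0,0,0],0,100],[[0,0,0],0,100],[[0,0,0],0,100]]'
python3 -m jog '[[[-0.02,0,0],0,100],[[-0.06,0,0],0,100],[[-0.1,0,0],0,100],[[-0.15,0,0],0,100],[[-0.16,0,0],0,100]]' >/dev/null
python3 -m jog '[[[0,-0.03,0],0,100],[[0,-0.07,0],0,100],[[0,-0.11,0],0,100],[[0,-0.14,0],0,100],[[0,-0.16,0],0,100]]' 
python3 - <<'E'
from h import *
f=r.grab_frame('top');g=r.grab_frame('side')
i=f["pixels"][165:275,175:235,::-1];j=g["pixels"][215:310,170:280,::-1]
a=cv2.resize(i,None,fx=5,fy=5,interpolation=cv2.INTER_CUBIC);b=cv2.resize(j,None,fx=4.5,fy=4.5,interpolation=cv2.INTER_CUBIC)
o=np.zeros((550,795,3),np.uint8);o[:550,:300]=a;o[:b.shape[0],300:]=b[:,:495]
cv2.imwrite("pics/vise2.png",o)
need(inc((.541,.2343,.083),(-.095,0,.092)),90)
E
```

```text
time: 38.35
ee_pos: [0.5802, 0.2364, 0.2575]
eef_rot: [[0.015, -0.082, 0.997], [0.009, 0.997, 0.082], [-1.0, 0.008, 0.016]]
force: [0.7, -0.2, 0.7]
grip_width: 0.0856
time: 39.35
ee_pos: [0.592, 0.0738, 0.422]
eef_rot: [[0.023, -0.081, 0.996], [0.012, 0.997, 0.08], [-1.0, 0.01, 0.024]]
force: [-0.5, -0.5, 0.5]
grip_width: 0.0853
grasp [0.5957 0.0754 0.267 ] ydeg 94.5 q [ 0.12  0.29 -0.04  1.22  0.01  0.04] w 0.0852 F [0.7 0.2 0.4] M [ 0.032 -0.028  0.051] t 39.5
SHIFT [ 0.1733  0.1607 -0.1412] SPIN 4.52293529963913
```

View pics/vise2.png

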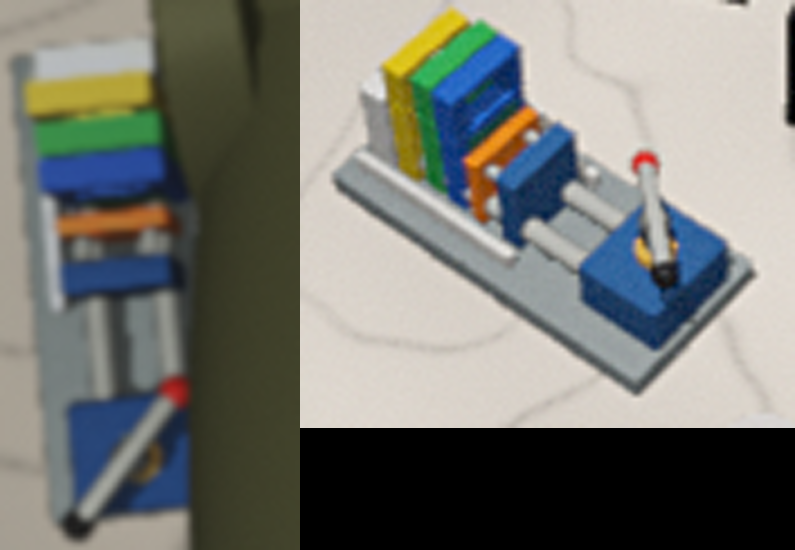

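All three stand upright and in line with the channel. Next I turn the tool to y = 232.4°, which leaves joint 6 enough range for one clockwise turn, and move over the handle.

```bash
python3 -m jog '[[[0,0.04,-0.035],0,100],[[0,0.08,-0.07],0,100],[[0,0.12,-0.105],0,100],[[0,0.161,-0.141],0,100],[[0,0.161,-0.141],0,100]]' >/dev/null
for i in 1 2 3; do python3 -m jog '[[[0,0,0],-8.5,100],[[0,0,0],-17,100],[[0,0,0],-25.5,100],[[0,0,0],-34,100],[[0,0,0],-42.5,100]]' >/dev/null; done
python3 -m jog '[[[0,0,0],-5,100],[[0,0,0],-10,100],[[0,0,0],-10,100],[[0,0,0],-10,100]]' >/dev/null
python3 -c "
from h import *
C=(.541,.2343,.083);c,s=np.cos(C[2]),np.sin(C[2])
need(inc(C,(-.095,0,.092)),232.4)
f=r.grab_frame('top')
for u in((89,95),(98,132),(104,167)):
  d=ray(f,(175+u[0]/5,165+u[1]/5),.12)-[C[0],C[1],0];print((c*d[0]+s*d[1]).round(4),(-s*d[0]+c*d[1]).round(4))
"
```

```text
grasp [0.4391 0.2293 0.2641] ydeg -126.7 q [ 0.48  0.09 -0.29  1.17  0.   -2.02] w 0.0854 F [ 0.6  0.9 -0.2] M [-0.006  0.061  0.027] t 41.9
SHIFT [ 0.1722  0.0019 -0.0059] SPIN 0.9189993039178717
0.0818 -0.0006
0.0632 -0.0032
0.0459 -0.0045
```

```bash
python3 -m jog '[[[0.03,0.002,-0.006],1,100],[[0.06,0.002,-0.006],1,100],[[0.09,0.002,-0.006],1,100],[[0.13,0.002,-0.006],1,100],[[0.13,0.002,-0.006],1,100]]' >/dev/null
python3 -c "
from h import *
C=(.541,.2343,.083)
need(inc(C,(-.095,0,.092)),232.4)"
```

```text
grasp [0.4419 0.224  0.1297] ydeg -127.7 q [ 0.47  0.19 -0.49  0.87  0.   -2.02] w 0.0853 F [-0.4 -0.3  0.5] M [-0.04   0.05  -0.029] t 42.4
SHIFT [ 0.0378 -0.0041 -0.0018] SPIN -0.13630396701637437
```

```bash
python3 -m jog '[[[0.02,-0.004,-0.002],0,100],[[0.037,-0.004,-0.002],0,100],[[0.037,-0.004,-0.002],0,100],[[0.037,-0.004,-0.002],0,100]]' 40
python3 -m jog '[[[0,0,0],0,30],[[0,0,0],0,20],[[0,0,0],0,20],[[0,0,0],0,20],[[0,0,0],0,20]]' 40
python3 -m jog '[[[0,0,0],0,5],[[0,0,0],0,5],[[0,0,0],0,5],[[0,0,0],0,5],[[0,0,0],0,5]]' 40
python3 -c "
from h import *
C=(.541,.2343,.083)
need(inc(C,(-.095,0,.092)),232.4)"
```

```text
time: 42.8
ee_pos: [0.4449, 0.2251, 0.2492]
eef_rot: [[0.014, -0.612, -0.79], [0.009, -0.79, 0.612], [-1.0, -0.016, -0.005]]
force: [-0.3, -0.6, -0.4]
grip_width: 0.0856
time: 43.3
ee_pos: [0.4449, 0.2251, 0.2494]
eef_rot: [[0.014, -0.612, -0.79], [0.009, -0.79, 0.612], [-1.0, -0.016, -0.005]]
force: [-0.7, -0.3, 0.7]
grip_width: 0.0172
time: 43.8
ee_pos: [0.4459, 0.2262, 0.2498]
eef_rot: [[0.016, -0.612, -0.791], [0.013, -0.791, 0.612], [-1.0, -0.02, -0.005]]
force: [3.2, 4.5, -3.1]
grip_width: 0.0101
grasp [0.4484 0.2282 0.0948] ydeg -127.7 q [ 0.47  0.24 -0.53  0.79  0.   -2.01] w 0.0101 F [ 3.2  4.5 -3.1] M [ 0.944 -0.588  0.054] t 43.8
SHIFT [0.0028 0.0027 0.0006] SPIN -0.13073605957276868
```

The bar is gripped at a width of 10.1 mm. I turn clockwise and log the moment. From the geometry, contact is expected after about 168° and half pad travel after about 215°.

```bash
cat > m.py <<'E'
from h import *
s=r.sense();R=np.array(s["eef_rot"]);t=np.array(s["ee_pos"])+.155*R[:,0]
y=np.degrees(np.arctan2(R[1,1],R[0,1]));print("spin so far %.1f"%((-127.7-y)%360),"F",np.round(s["force"],1),"M",np.round(s["wrist_torque"],3),"q6 %.2f"%s["joint_pos"][5],"w %.4f"%s["grip_width"],"g",t.round(4))
E
for i in 1 2 3; do python3 -m jog '[[[0,0,0],8,5],[[0,0,0],16,5],[[0,0,0],24,5],[[0,0,0],32,5],[[0,0,0],40,5]]' 40 >/dev/null; python3 m.py; done
```

```text
spin so far 40.3 F [-7.8 -3.7  9.7] M [-1.097  1.802  0.362] q6 -1.31 w 0.0098 g [0.4462 0.2269 0.0947]
spin so far 80.6 F [-9.7  1.5 10.3] M [0.241 2.279 0.381] q6 -0.61 w 0.0101 g [0.4434 0.2271 0.0946]
spin so far 120.8 F [-8.   8.5  3.5] M [1.616 1.551 0.435] q6 0.09 w 0.0097 g [0.4414 0.2291 0.0947]
```

```bash
python3 -m jog '[[[0,0,0],8,5],[[0,0,0],16,5],[[0,0,0],24,5],[[0,0,0],32,5]]' 40 >/dev/null; python3 m.py
for i in 1 2; do python3 -m jog '[[[0,0,0],4,5],[[0,0,0],8,5],[[0,0,0],10,5]]' 40 >/dev/null; python3 m.py; done
for i in 1; do python3 -m jog '[[[0,0,0],4,5],[[0,0,0],8,5],[[0,0,0],12,5],[[0,0,0],16,5]]' 40 >/dev/null; python3 m.py; done
python3 - <<'E'
from h import *
f=r.grab_frame('top');g=r.grab_frame('side')
i=f["pixels"][165:275,175:235,::-1];j=g["pixels"][215:310,170:280,::-1]
a=cv2.resize(i,None,fx=5,fy=5,interpolation=cv2.INTER_CUBIC);b=cv2.resize(j,None,fx=4.5,fy=4.5,interpolation=cv2.INTER_CUBIC)
o=np.zeros((550,795,3),np.uint8);o[:550,:300]=a;o[:b.shape[0],300:]=b[:,:495]
cv2.imwrite("pics/vise3.png",o)
E
```

```text
spin so far 153.0 F [-1.   9.3 -3.3] M [1.765 0.241 0.343] q6 0.66 w 0.0096 g [0.4411 0.2314 0.0948]
spin so far 163.0 F [ 0.3  4.2 -1.9] M [ 0.515 -0.231  0.329] q6 0.83 w 0.0098 g [0.4412 0.2323 0.0948]
spin so far 173.1 F [ 0.5  2.8 -1.8] M [ 0.408 -0.293  0.311] q6 1.01 w 0.0097 g [0.4415 0.2329 0.0948]
spin so far 189.2 F [ 2.1  3.2 -3.8] M [ 0.574 -0.692  0.4  ] q6 1.29 w 0.0100 g [0.4422 0.2338 0.0948]
```

View pics/vise3.png

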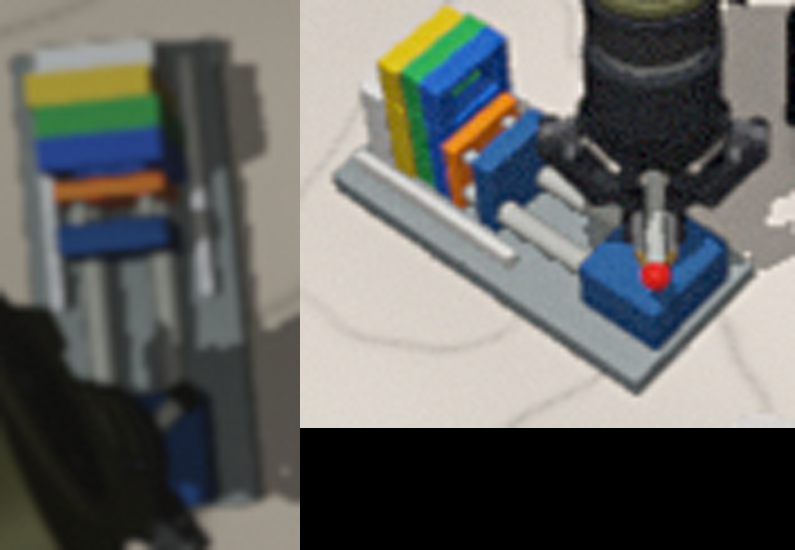

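The pack is closed against the fixed jaw, the pad has just started to press, and the moment is rising (0.31 to 0.40). About 26° remain.

```bash
python3 -m jog '[[[0,0,0],4,5],[[0,0,0],8,5],[[0,0,0],12,5]]' 40 >/dev/null; python3 m.py
python3 -m jog '[[[0,0,0],4,5],[[0,0,0],8,5],[[0,0,0],12,5]]' 40 >/dev/null; python3 m.py
python3 -m jog '[[[0,0,0],0,5],[[0,0,0],0,5],[[0,0,0],0,5],[[0,0,0],0,5]]' 40 >/dev/null; python3 m.py
```

```text
spin so far 201.1 F [ 4.1  4.4 -5.1] M [ 0.525 -0.86   0.386] q6 1.50 w 0.0099 g [0.4429 0.2343 0.0949]
spin so far 213.1 F [ 3.7  3.  -5.7] M [ 0.422 -0.989  0.417] q6 1.71 w 0.0100 g [0.4437 0.2348 0.0949]
spin so far 213.0 F [ 1.8  2.3 -3.4] M [ 0.221 -0.455  0.334] q6 1.71 w 0.0099 g [0.4437 0.2347 0.0948]
```

The moment is noisy (0.42 moving, against about 0.35 free), so I release and check the pad-to-jaw gap and the bar angle in the images.

```bash
python3 -m jog '[[[0,0,0],0,100],[[0,0,0],0,100],[[0,0,0],0,100],[[0,0,0],0,100],[[0,0,0],0,100]]' >/dev/null
python3 -m jog '[[[0,0,0],0,100],[[-0.03,0,0],0,100],[[-0.07,0,0],0,100],[[-0.11,0,0],0,100],[[-0.15,0,0],0,100]]' >/dev/null
python3 -m jog '[[[0,0,0],0,100]]' >/dev/null; python3 m.py; python3 -c "
from h import *
need((.5,-.05,.25))"
```

```text
spin so far 213.0 F [ 2.  -0.2  0.7] M [-0.053 -0.075  0.013] q6 1.70 w 0.0854 g [0.4451 0.2317 0.2519]
grasp [0.4451 0.2317 0.2519] ydeg 19.3 q [ 0.47  0.11 -0.3   1.14  0.02  1.7 ] w 0.0854 F [ 2.  -0.2  0.7] M [-0.053 -0.075  0.013] t 48.9
SHIFT [-0.006  -0.0412  0.284 ] SPIN None
```

```bash
python3 -m jog '[[[0,-0.006,0.04],0,100],[[0,-0.012,0.08],0,100],[[0,-0.018,0.12],0,100],[[0,-0.025,0.16],0,100],[[0,-0.04,0.21],0,100]]' >/dev/null
python3 -m jog '[[[0,0,0.045],0,100],[[0,0,0.09],0,100],[[0,0,0.09],0,100]]' 
python3 - <<'E'
from h import *
f=r.grab_frame('top');g=r.grab_frame('side')
i=f["pixels"][165:275,175:235,::-1];j=g["pixels"][215:310,170:280,::-1]
a=cv2.resize(i,None,fx=5,fy=5,interpolation=cv2.INTER_CUBIC);b=cv2.resize(j,None,fx=4.5,fy=4.5,interpolation=cv2.INTER_CUBIC)
o=np.zeros((550,795,3),np.uint8);o[:550,:300]=a;o[:b.shape[0],300:]=b[:,:495]
cv2.imwrite("pics/vise4.png",o)
def blobs(px,tag):
    h=cv2.cvtColor(px,cv2.COLOR_RGB2HSV).astype(int);H,S=h[...,0],h[...,1]
    for k,m in(("red",((H<6)|(H>174))&(S>130)),("orange",(H>=8)&(H<20)&(S>150)),("blue",(H>100)&(H<125)&(S>150))):
        m=m.copy();m[:165]=0;m[275:]=0;m[:,:175]=0;m[:,235:]=0
        n,l,st,ce=cv2.connectedComponentsWithStats(m.astype(np.uint8))
        print(tag,k,[(st[q].tolist(),ce[q].round(1).tolist()) for q in range(1,n) if st[q][4]>8])
blobs(f["pixels"],"now");blobs(cv2.imread("pics/t0.png")[:,:,::-1].copy(),"t0")
E
```

```text
time: 49.7
ee_pos: [0.5055, -0.0723, 0.3969]
eef_rot: [[0.014, 0.945, 0.326], [0.029, 0.326, -0.945], [-0.999, 0.023, -0.023]]
force: [0.1, 1.0, 0.1]
grip_width: 0.0852
now red [([182, 261, 5, 5, 18], [184.3, 263.1])]
now orange [([186, 199, 23, 7, 95], [197.1, 202.3])]
now blue [([183, 191, 25, 9, 175], [195.1, 194.9]), ([187, 208, 21, 7, 106], [197.4, 211.0]), ([190, 244, 25, 13, 166], [199.6, 248.4]), ([191, 254, 25, 14, 158], [205.5, 261.8])]
t0 red [([207, 241, 6, 5, 24], [210.0, 242.8])]
t0 orange [([187, 207, 23, 6, 88], [197.5, 209.1])]
t0 blue [([188, 217, 21, 7, 110], [197.8, 219.6]), ([190, 245, 14, 18, 128], [194.6, 251.1]), ([201, 248, 16, 18, 131], [210.7, 259.0])]
```

View pics/vise4.png

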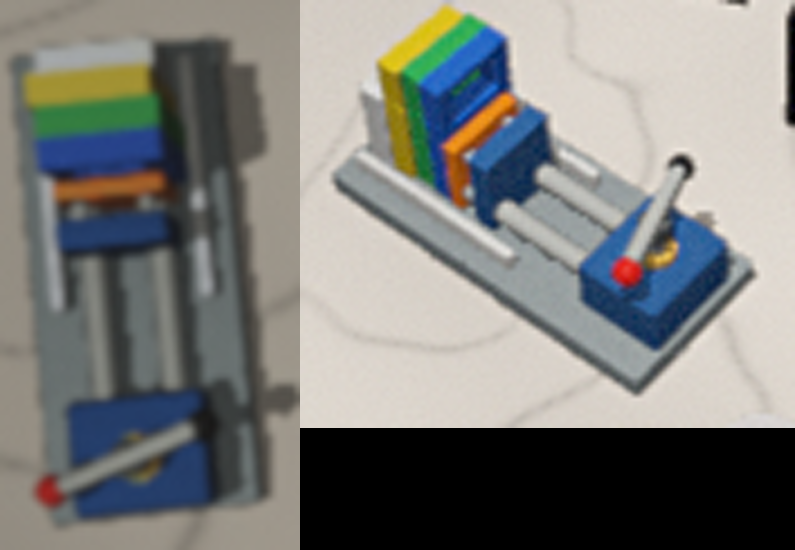

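The gap shrank from 10.5 px to 8.7 px, which is about 4.6 mm of pad travel. That agrees with 4.7 mm from the turn angle. I check the block in the tray and hand in.

```bash
python3 - <<'E'
from h import *
f=r.grab_frame('side')
for n in("tray","blank"): print(n,[(np.round(d["uv"]).tolist(),round(d["confidence"],2)) for d in r.boxes_of(f,n)[:2]])
s=r.sense();print(s["force"],s["time"]);print(r.job_done())
E
```

```text
tray [([322.0, 211.0], 0.91)]
blank [([334.0, 209.0], 0.85), ([321.0, 210.0], 0.54)]
[ 0.20901677 -0.45049591  0.26516968] 49.95
the job is handed in; nothing more can be done
None
```

I finished the job and handed it in at 50 s of robot time; no verdict was reported.

- **Spacer block:** it is out of the vise and stands in the steel tray.
- **Cassettes:** all three (yellow, green, blue) were lifted off their pegs and stand upright, face to face, against the fixed jaw. They were within about 5 mm of the channel's middle when I placed them.
- **Clamping:** I turned the T-handle clockwise by 213°, to about 4.46 rad, and released it.

**Last checks:**
- **Pad travel:** the pad-to-jaw gap in the images gives about 4.6 mm, and the turn angle gives about 4.7 mm, so the pad is roughly half way in.
- **Resistance:** this was the weak check. The wrist moment was noisy: about 0.31 to 0.43 N m while turning free and 0.42 at the end, where I expected about 0.45. I relied on the images and the angle instead.
- **Tray:** the side view found the block and the tray together, about 12 px apart. The arm may have been hiding part of the tray, and I viewed no final close-up of it.
- **Bystanders:** I did not measure them again at the end. The arm felt no unexpected contact.

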